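# Lock the pipe thread gauge and strip out its blades

## Task

First lock the pipe thread gauge: take the red T-handled hex key from its wooden holder, seat it fully home in the recessed socket of the gauge's lock screw, turn it clockwise until the screw stops with its red pointer at the green mark, and stand the key back upright and fully down in its holder. Only after the screw is locked, pull every gauge blade straight up out of the sprung clip strip against its rollers and lay it flat in the grey tray. Do not push the other fittings about; something may knock the tray aside while you work.

Things in the scene. Friction and masses are not known exactly. Their poses are not given: they have to be found in the camera images.
- hexkey: T-handled hex key, 168 mm tall, 0.35 kg, upright in its holder. Origin: middle of the bottom end (tip), z up the shank. From the tip: 6 mm conical nose (16 to 23 mm across), hexagon 24 mm across flats up to 32 mm (flats face x and every 60 deg), shank 18 mm thick, collar 50 mm across with underside at 48 mm, red handle bar at 140 to 168 mm, 18 mm thick (x), 110 mm long (y).
- holder: fixed wooden block 74 x 74 mm, 60 mm high, with a square upright hole 34 mm wide in its middle; origin at the centre of its underside. The key hangs in the hole by its collar, which rests on the block's top: tip 12 mm above the origin, 3 mm or more of play around the hexagon.
- socket (a point): centre of the mouth of the lock screw's hexagon socket in the gauge's front boss, 58 mm above the bench, 2 mm below the boss's top. Turns with the screw; z up. Flats face its x axis and every 60 deg, 26 mm across flats, 26 mm deep below this point, so a fully seated tip lies 26 mm under it. The key has about 10 degrees of turning play either way.
- gauge: dark cast iron pipe thread gauge, fixed. Origin on the bench under the lock screw's axis. Front boss 120 x 120 mm, 60 mm high, around the screw; along +x (away from the robot) a spindle nose (centre height 130 mm) begins 100 mm behind the screw and a column 190 mm high 170 mm behind it; a crank beside the column.
- lock_screw (a joint): turn of the lock screw, rad, growing clockwise seen from above; starts between 0 and 0.35, hard stop at 1.2; locked above 1.05. About 0.12 N m of friction; it stays where it is left. Its red pointer points to the white mark on the boss at 0 and to the green mark at the stop.
- strip: sprung clip strip fixed to the bench, blue rails: 74 mm deep (x), 280 mm long (y), 42 mm high, origin at the centre of its underside. Four pockets at y = -93, -31, 31, 93 mm, pocket floor 12 mm above the origin; blades stand in some. Two sprung rollers hold each blade above its thick foot; pulling it free takes about 6 to 10 N over the first 10 mm; clear of the strip after 32 mm.
- tray: loose grey steel tray, 0.9 kg, 180 mm (its x) by 235 mm (its y), walls 5 mm thick and 30 mm high, floor 5 mm thick with grey lining; origin at the centre of its underside, z up.
- blade1: gauge blade, about 0.14 kg, 100 mm tall; may be absent. Origin: middle of its foot's underside, z up along the blade. Round bar foot 13 mm thick, steel plate 8 mm thick (x) and 34 mm wide (y), orange grip tab from 66 to 100 mm above the origin, 14 mm thick (x), 36 mm wide (y). Cannot stand on its round foot by itself.
- blade2: gauge blade like blade1; may be absent.
- blade3: gauge blade like blade1; may be absent.
- blade4: gauge blade like blade1; may be absent.
- coupling: galvanized coupling, 60 mm across, 55 mm high; a bystander, not to be pushed about. Origin under its centre.
- faucet_seat: bronze faucet seat, 48 mm across, 38 mm high; a bystander, not to be pushed about. Origin under its centre.
- escutcheon: nickel escutcheon, 84 mm across, 20 mm high; a bystander, not to be pushed about. Origin under its centre.
- trap_bend: U-shaped lead trap bend lying flat, 126 mm wide, 36 mm high; a bystander, not to be pushed about. Origin under its centre.
- nipple: galvanized pipe nipple standing, 34 mm across, 85 mm high; a bystander, not to be pushed about. Origin under its centre.
- oil_can: green oil can, 64 mm across, 140 mm high; a bystander, not to be pushed about. Origin under its centre.
Things that resemble listed ones, but are neither listed nor needed, are in the scene too. Leave any pink look-alike of the blade4 alone.

How it is judged:
On the way, in this order (a step that is already met when the one before it is completed fails the run):
1. the hex key is seated fully home in the lock screw's socket (tip within 5 mm of the socket floor) (horizontal distance between hexkey and socket below 0.004 m and z of hexkey in the frame of socket below -0.021 m and angle between hexkey's own z axis and vertical below 0.12 rad), for 0.2 s.
2. the lock screw is turned to its stop with the key still in the socket (value of joint lock_screw above 1.05 rad and horizontal distance between hexkey and socket below 0.004 m and z of hexkey in the frame of socket below -0.014 m and angle between hexkey's own z axis and vertical below 0.12 rad), for 0.2 s.
At the end, for the whole second after the job is handed in: Screw past 1.05 rad; key in its holder (within 12 mm, tip 4 to 18 mm above the holder's underside, within 0.1 rad of upright); every blade lying in the tray (origin inside its outline, under 45 mm above its underside, over 1.1 rad from upright); tray level; all at rest (value of joint lock_screw above 1.05 rad and horizontal distance between hexkey and holder below 0.012 m and z of hexkey in the frame of holder between 0.004 and 0.018 m and angle between each of hexkey, tray's own z axis and vertical below 0.1 rad and linear speed of each of hexkey, tray, blade1, blade2, blade3, blade4 below 0.03 m/s and x of blade1 in the frame of tray between -0.09 and 0.09 m and y of blade1 in the frame of tray between -0.117 and 0.117 m and z of blade1 in the frame of tray between 0 and 0.045 m and angle between each of blade1, blade2, blade3, blade4's own z axis and vertical above 1.1 rad and x of blade2 in the frame of tray between -0.09 and 0.09 m and y of blade2 in the frame of tray between -0.117 and 0.117 m and z of blade2 in the frame of tray between 0 and 0.045 m and x of blade3 in the frame of tray between -0.09 and 0.09 m and y of blade3 in the frame of tray between -0.117 and 0.117 m and z of blade3 in the frame of tray between 0 and 0.045 m and x of blade4 in the frame of tray between -0.09 and 0.09 m and y of blade4 in the frame of tray between -0.117 and 0.117 m and z of blade4 in the frame of tray between 0 and 0.045 m); the robot touches nothing.
It fails at once if a blade is drawn more than 15 mm out of the strip before the screw is locked (value of joint lock_screw below 1.05 rad and z of any of blade1, blade2, blade3, blade4 in the frame of strip above 0.027 m).
It fails at once if one of the other fittings is pushed more than 40 mm (distance of any of coupling, faucet_seat, escutcheon, trap_bend, nipple, oil_can from where it was at the start of the episode above 0.04 m).
Of blade1, blade2, blade3, blade4 only 2 to 4 are there at a start; the rules pass over those that are not, and their reading is None.
At some moment in a run one of tray may be knocked a few centimetres aside while the robot is not near it.
It also fails if it takes over 210 s, if anything falls off the work surface, if the arm or the gripper's body presses on something with over 40 N, if the wrist force passes 120 N, or if a joint passes its speed limit or range.

## Robot

A 7-joint arm with a two-finger parallel gripper is mounted at the origin on the work surface. World frame = base frame: x ahead of the robot, y to its left, z up, the work surface at z = 0. Lengths are in m, angles in rad, forces in N, time in s.
With the tool pointing down it reaches from about 0.425 to 0.875 m from the base axis. Payload 4.7 kg.
Tool frame: the origin (TCP) lies midway between the tips of the shut fingers; the grasp point (between the pads) lies 19 mm behind it; z points along the fingers, y is the line along which they close (so a half turn about z gives the same grasp; the last joint's range is limited). The gripper opens to 85 mm and grips with 20 to 120 N. Pads are 22 mm wide; open, the fingers measure 114 mm over their backs; the gripper's body (76 mm by 85 mm) begins 54 mm behind the grasp point. The pads swing forward as they close: fully open they stand 13 mm farther back than shut.
Start: joints at [-1.272, 0.321, -0.07, 1.45, 0.023, 1.371, -0.057], TCP at [0.183, 0.624, 0.231] pointing down, gripper open.
Joint ranges: [-2.86, 2.86], [-0.3, 2.09], [-1.38, 1.24], [0.06, 2.45], [-1.56, 4.7], [0.09, 2.05], [-2.69, 2.69]. Speed limits (rad/s): [2.57, 2.57, 3.14, 3.14, 3.14, 3.14, 3.14].

## Interface

Orientations are given as a unit quaternion [w, x, y, z].
In Python, from workcell import env gives the robot as it stands. The module is installed in compiled form; this text tells all that it offers.
- The arm moves only by the tool send_rows, never from a script. Its argument "commands" is a list of rows, each an object with "offset": the shift along the tool's x, y, z in m, a list of three; "turn": the turn about the tool's z in degrees. A call has 1 to 10 rows; each row is the pose to reach, as a shift and turn from the pose commanded when the call began, along the tool's axes at that moment; what a row does not reach only later rows make up. A row lasts 1/8 s, in which the tool goes at most 62.5 mm and 10.7 degrees, less where a joint would pass 70% of its speed; a pose out of reach is approached as far as the arm can. A call with a gripper value outside its range is refused whole. "fingers" is the closure in counts, from 0 (fully open) to 255 (shut), set as the call begins (left out, the last holds). The fingers move at their own pace and stop on an object; "grip_force" is the grip in N (left out, the last holds). Time passes only in rows, so rows that repeat a pose let the fingers close. It gives the time, the measured TCP pose, the force, the opening and the grip force at its end, in the units of the state.
- env.sense(): the state, without advancing time (a new reading comes with each control period).
- env.grab_frame(name): name is "scene" or "top" or "wrist"; returns (picture, depth): 480x640x3 uint8, red, green, blue; 480x640 float32, m along the optical axis (not along the pixel's ray), 0 where there is no reading.
- env.camera_model(name): a dict with "fovy" (degrees; the focal length in pixels is half the picture's height over the tangent of half this angle, whatever the lens; pixels are square), "cx", "cy" (the principal point, pixels), "rvec" (rotation vector, rad) and "tvec" (3), from world to camera coordinates, as OpenCV has them; the wrist camera has in their place "tool_from_camera" (4x4, takes a point from camera to tool coordinates, whose origin is the TCP and whose axes are the flange's). Camera axes: x right, y down, z forward; pixel columns grow to the right and rows downward; lengths in m; the calibration is good to about 2 mm. A picture is of the moment at which its call begins: read the wrist's pose just before it. camera_model takes no time and is no camera call.
- env.finish_job(): hands the job in; it is judged then, once.
The state is a dict: "time": time; "qpos": joint angles; "qvel": joint speeds; "joint_efforts": joint torques, N m; "eef_pos": TCP position; "tool_rot": TCP orientation; "contact_force": force on the tool from outside, world axes, zero at the start; "torque": the same for the moment, N m; "grip_width": finger opening in m; "gripper_force": force on a finger pad.
Only numpy, scipy, OpenCV 4.12 (cv2) and the standard library are available. Lean on these libraries where they do the work, as an engineer would, in place of code of your own. Each camera call takes 0.05 s, during which the arm holds its last target. There are 200 camera calls.

## Working session

There is one attempt and no reset: what is moved stays moved. The work goes in short steps, Python scripts to look and compute and a tool call to move; the robot and the scene stay as the last step left them, time stands still between calls to the robot, and variables do not carry over. Pictures are saved under pics/ and viewed, at most 14 in all, crops included, and the job is handed in when it is done.

Besides the shell and the picture viewer there is one more tool, called after ">>>" as name(argument=value, ...) on one line, values as JSON. send_rows: Moves the arm, as the interface text tells. Its arguments: {"type":"object","properties":{"commands":{"type":"array"},"fingers":{"type":"number"},"grip_force":{"type":"number"}},"required":["commands"]}

```bash
mkdir -p pics; cat > h.py <<'E'
import numpy as np, cv2
from scipy.spatial.transform import Rotation as R
from workcell import env
def grab(name,save=None):
    s=env.sense(); m=env.camera_model(name); im,d=env.grab_frame(name)
    f=240/np.tan(np.radians(m['fovy'])/2)
    v,u=np.mgrid[:480,:640]
    P=np.stack([(u-m['cx'])/f*d,(v-m['cy'])/f*d,d],-1)
    if name=='wrist':
        T=np.array(m['tool_from_camera']); q=s['tool_rot']
        Rt=R.from_quat([q[1],q[2],q[3],q[0]]).as_matrix()
        W=(P@T[:3,:3].T+T[:3,3])@Rt.T+np.array(s['eef_pos'])
    else:
        Rc=R.from_rotvec(np.ravel(m['rvec'])).as_matrix(); W=(P-np.ravel(m['tvec']))@Rc
    W[d==0]=np.nan
    if save: cv2.imwrite('pics/'+save,im[...,::-1])
    return im,W,s
E
python3 - <<'E'
from h import *
for n in ('top','scene'):
    im,W,s=grab(n,n+'0.png'); np.savez(n+'0.npz',im=im,W=W); print({k:v for k,v in env.camera_model(n).items()})
print(s, env.camera_model('wrist'))
E
```

```text
{'fovy': 49.59693909737079, 'cx': 318.31736652180825, 'cy': 236.19144456695696, 'rvec': array([ 2.1871569 , -2.1662838 ,  0.11532416]), 'tvec': array([-0.00598259,  0.56721777,  1.7227764 ])}
{'fovy': 54.66880628164057, 'cx': 315.4757138089087, 'cy': 238.77556352281294, 'rvec': array([ 2.11095625,  1.37454189, -0.50587523]), 'tvec': array([-0.23907666, -0.34321224,  1.68408949])}
{'time': 0.05, 'qpos': array([-1.27189946,  0.32182745, -0.07007005,  1.45165537,  0.02258743,
        1.37080291, -0.05689876]), 'qvel': array([-2.13131326e-03, -2.40422622e-03, -3.47137568e-04, -1.70105499e-03,
        1.44793356e-03, -2.30740861e-06,  4.45487967e-04]), 'joint_efforts': array([ 1.15718844e-04, -4.95299792e+01, -3.84297296e-01, -3.15515614e+01,
        1.29752856e-02,  7.60177762e-03, -8.07330309e-06]), 'eef_pos': array([0.18252805, 0.62329219, 0.23023035]), 'tool_rot': array([-9.05298474e-05,  1.41910224e-01,  9.89879073e-01, -9.48917515e-04]), 'contact_force': array([0.54899501, 0.37087055, 0.75833823]), 'torque': array([ 0.04823043,  0.01455986, -0.0369026 ]), 'gripper_force': 0.0, 'grip_width': 0.08512892560964976} {'fovy': 61.660754724686065, 'cx': 316.0898184718977, 'cy': 246.15992886188363, 'tool_from_camera': array([[ 7.23029313e-04, -9.65125685e-01, -2.61785961e-01,
         6.47470632e-02],
       [ 9.99999670e-01,  6.00593268e-04,  5.47703492e-04,
         9.61102882e-04],
       [-3.71375822e-04, -2.61786271e-01,  9.65125800e-01,
        -1.42006776e-01],
       [ 0.00000000e+00,  0.00000000e+00,  0.00000000e+00,
         1.00000000e+00]])}
```

View pics/top0.png

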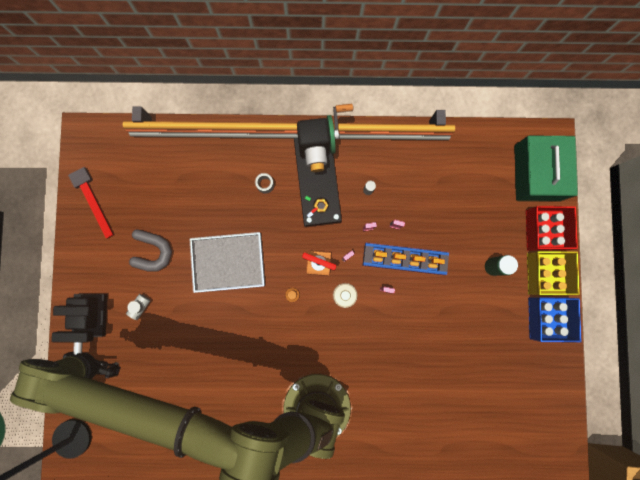

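View pics/scene0.png

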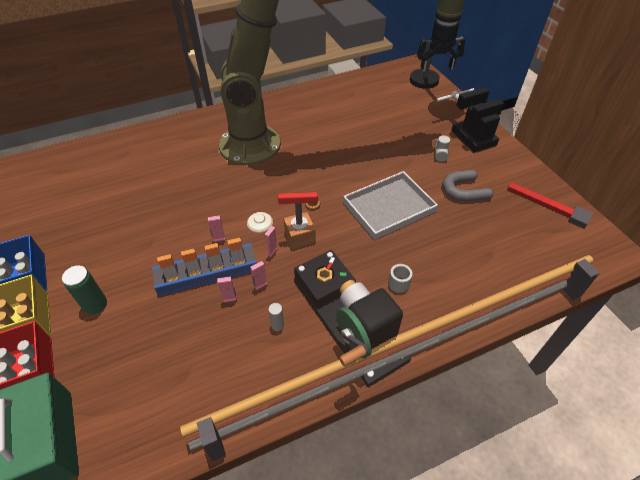

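The top view shows the red T-key in its holder at (319,262) and the lock screw socket at (321,205). The strip, with four orange-tabbed blades, is at (381..434, 255..265), and the tray is at (227,262).
Possible mistakes: the red hammer (95,205) for the key, and the pink tabs (370,226), (398,224), (349,255), (388,290) for blades. I choose the red T-bar at (319,262) and the orange tabs in the strip.

```bash
python3 - <<'E'
from h import *
t=np.load('top0.npz'); im,W=t['im'],t['W']
hsv=cv2.cvtColor(im,cv2.COLOR_RGB2HSV).astype(int); H,S,V=hsv[...,0],hsv[...,1],hsv[...,2]
def rep(name,m):
    P=W[m&~np.isnan(W[...,2])]; 
    if len(P)<5: print(name,len(P));return
    (c,sz,a)=cv2.minAreaRect((P[:,:2]*1000).astype(np.float32)); box=cv2.boxPoints((c,sz,a))
    print(name,len(P),'rect c',np.round(c,1),'sz',np.round(sz,1),'a',round(a,1),'med',P.mean(0).round(4),'zmax',P[:,2].max().round(3))
def reg(x0,y0,x1,y1):
    m=np.zeros(H.shape,bool); m[y0:y1,x0:x1]=1; return m
red=((H<5)|(H>174))&(S>180)&(V>110)
rep('key bar',red&reg(295,245,345,280)&(W[...,2]>.12))
rep('holder top',reg(295,245,345,280)&(abs(W[...,2]-.06)<.008))
rep('red pointer',red&reg(300,190,335,225))
rep('green mark',(H>45)&(H<75)&(S>150)&reg(300,190,335,225))
rep('yellow hex',(H>15)&(H<32)&(S>150)&(V>120)&reg(308,195,335,215))
rep('boss',reg(295,170,350,235)&(abs(W[...,2]-.06)<.01))
rep('tray',reg(180,220,275,300)&(W[...,2]>.015)&(W[...,2]<.05))
rep('strip',(H>100)&(H<125)&(S>130)&reg(355,235,460,280)&(W[...,2]>.025))
org=(H>7)&(H<22)&(S>180)&(V>130)&reg(360,235,455,280)&(W[...,2]>.07)
n,l,st,ce=cv2.connectedComponentsWithStats(org.astype(np.uint8))
for i in range(1,n):
    if st[i,4]>8: rep('tab%s'%ce[i].round(0),l==i)
a=cv2.resize(im[180:300,290:450],(800,600),interpolation=cv2.INTER_CUBIC); cv2.imwrite('pics/c1.png',a[...,::-1])
E
```

```text
key bar 181 rect c [476.5  -1.7] sz [107.5  17.9] a 68.9 med [ 0.4765 -0.0019  0.1779] zmax 0.189
holder top 315 rect c [473.6 -24.4] sz [118.8  74.1] a 84.4 med [ 0.4738 -0.0018  0.0597] zmax 0.068
red pointer 12 rect c [654.7  14.2] sz [10.4 18.3] a 64.8 med [0.6533 0.0157 0.0562] zmax 0.064
green mark 7 rect c [690.9  37. ] sz [12.5  4.7] a 62.3 med [0.6909 0.0362 0.0634] zmax 0.065
yellow hex 87 rect c [670.8  -6.7] sz [45.9 43.4] a 0.3 med [ 0.6718 -0.0075  0.0506] zmax 0.064
boss 1150 rect c [668.3  -7.8] sz [121.4 120. ] a 7.4 med [ 0.6677 -0.0076  0.0585] zmax 0.07
tray 495 rect c [493.2 307. ] sz [212.6 237. ] a 5.7 med [0.4811 0.3118 0.0265] zmax 0.039
strip 417 rect c [ 494.4 -292.5] sz [275.1  73.1] a 83.9 med [ 0.4954 -0.293   0.0402] zmax 0.054
tab[380. 254.] 50 rect c [ 504.3 -200.3] sz [35.3 13.3] a 89.3 med [ 0.5037 -0.1984  0.1076] zmax 0.117
tab[399. 256.] 49 rect c [ 498.2 -261.8] sz [13.2 35.2] a 0.1 med [ 0.4974 -0.2594  0.1088] zmax 0.121
tab[419. 259.] 49 rect c [ 490.3 -322.3] sz [33.3 13.8] a 81.7 med [ 0.4904 -0.3219  0.1077] zmax 0.117
tab[438. 261.] 50 rect c [ 483.3 -383.5] sz [13.3 34.4] a 0.8 med [ 0.4835 -0.3831  0.1096] zmax 0.121
```

View pics/c1.png

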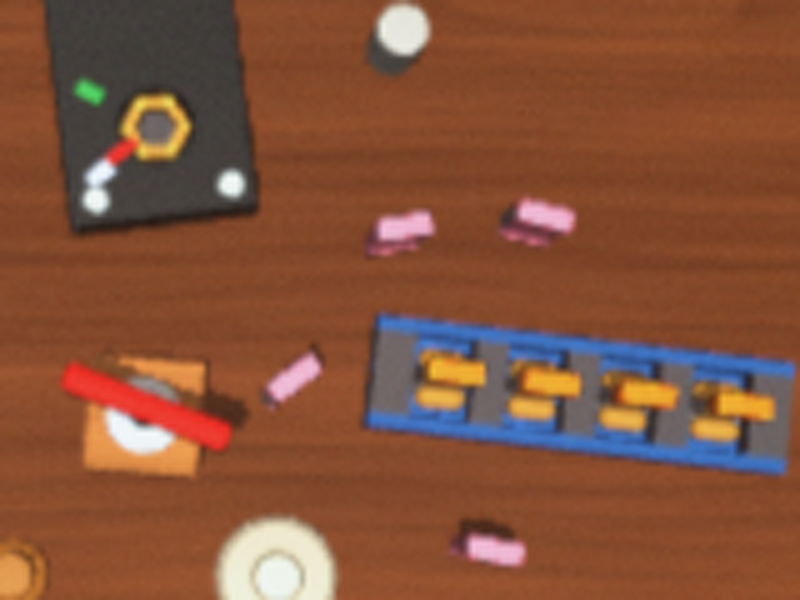

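The crop confirms it: the T-key is in its holder, the hex socket's pointer is near the white mark, and there are four orange blades in the strip. The pink look-alikes stand outside the strip. I'll take a close look at the socket from above first.

```bash
cat >> h.py <<'E'
def plan(p,yaw=None):
    """offset in tool axes and turn (deg) to bring TCP to p with tool y at world yaw (deg, mod 180)"""
    s=env.sense(); q=s['tool_rot']; M=R.from_quat([q[1],q[2],q[3],q[0]]).as_matrix()
    o=M.T@(np.array(p)-s['eef_pos']); y=np.degrees(np.arctan2(M[1,1],M[0,1]))
    t=None if yaw is None else -((yaw-y+90)%180-90)
    print('off',o.round(4),'turn',None if t is None else round(t,1),'| now',s['eef_pos'].round(4),'yaw',round(y,1),'q7',s['qpos'][6].round(2),'F',s['contact_force'].round(1),'w',round(s['grip_width'],4),'t',round(s['time'],2))
E
python3 -c "
from h import *
plan((.65,-.007,.30),0)"
```

```text
off [-0.6257 -0.4737 -0.0688] turn 73.7 | now [0.1825 0.6233 0.2303] yaw 73.7 q7 -0.06 F [-0.2 -0.1  0. ] w 0.0853 t 0.1
```

>>> send_rows(commands=[{"offset": [-0.03, -0.02, -0.05], "turn": 6}, {"offset": [-0.08, -0.06, -0.07], "turn": 14}, {"offset": [-0.13, -0.1, -0.07], "turn": 22}, {"offset": [-0.18, -0.135, -0.07], "turn": 30}, {"offset": [-0.23, -0.17, -0.07], "turn": 38}, {"offset": [-0.28, -0.21, -0.07], "turn": 46}, {"offset": [-0.33, -0.245, -0.07], "turn": 54}, {"offset": [-0.38, -0.285, -0.07], "turn": 62}, {"offset": [-0.43, -0.325, -0.07], "turn": 69}, {"offset": [-0.47, -0.355, -0.07], "turn": 74}])

```text
time: 1.35
eef_pos: [0.5348, 0.1487, 0.3012]
tool_rot: [-0.0, 0.711, 0.704, 0.0]
contact_force: [0.6, 1.0, -0.6]
grip_width: 0.0853
gripper_force: 0.0
```

```bash
python3 -c "
from h import *
plan((.65,-.007,.30),0)"
```

```text
off [-0.1546  0.1167  0.0012] turn -0.6 | now [0.5348 0.1487 0.3012] yaw -0.6 q7 -0.29 F [ 0.6  1.  -0.6] w 0.0853 t 1.35
```

>>> send_rows(commands=[{"offset": [-0.05, 0.04, 0], "turn": 0}, {"offset": [-0.1, 0.08, 0], "turn": 0}, {"offset": [-0.14, 0.107, 0], "turn": -0.6}, {"offset": [-0.155, 0.117, 0], "turn": -0.6}, {"offset": [-0.155, 0.117, 0], "turn": -0.6}])

```text
time: 1.98
eef_pos: [0.65, -0.0055, 0.3006]
tool_rot: [-0.0, 0.706, 0.708, -0.001]
contact_force: [-0.4, 0.7, 1.0]
grip_width: 0.0855
gripper_force: 0.0
```

```bash
python3 -c "
from h import *
plan((.65,-.007,.30),0)
im,W,s=grab('wrist','w1.png'); np.savez('w1.npz',im=im,W=W)"
```

```text
off [-0.0015 -0.      0.0006] turn 0.2 | now [ 0.65   -0.0055  0.3006] yaw 0.2 q7 0.1 F [-0.4  0.7  1. ] w 0.0855 t 1.98
```

View pics/w1.png

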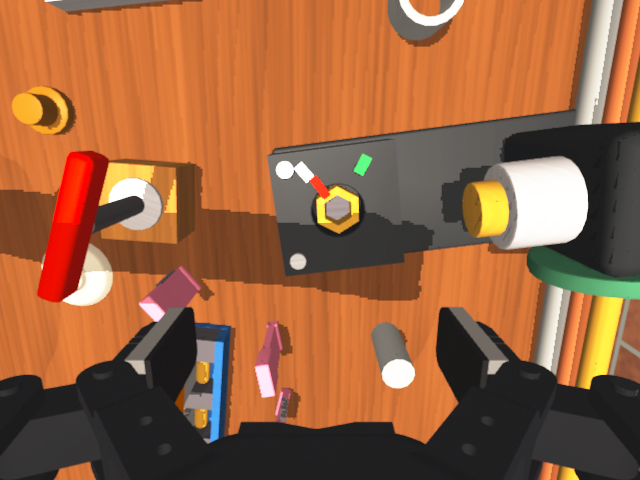

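The wrist view shows the socket's yellow ring at (338,208), red pointer at (320,187), white mark (304,172), green (363,165), the key bar (73,225) and the holder (150,205). Now I'll fit them.

```bash
python3 - <<'E'
from h import *
t=np.load('w1.npz'); im,W=t['im'],t['W']
hsv=cv2.cvtColor(im,cv2.COLOR_RGB2HSV).astype(int); H,S,V=hsv[...,0],hsv[...,1],hsv[...,2]
def reg(x0,y0,x1,y1):
    m=np.zeros(H.shape,bool); m[y0:y1,x0:x1]=1; return m
y=(H>18)&(H<35)&(S>130)&(V>100)&reg(305,175,372,245)
P=W[y&(W[...,2]>.05)]; print('ring z',np.percentile(P[:,2],[5,50,95]).round(4),len(P))
cs,_=cv2.findContours(y.astype(np.uint8),cv2.RETR_CCOMP,cv2.CHAIN_APPROX_NONE)
def hexfit(Q,label):
    (cc,r)=cv2.minEnclosingCircle((Q*1000).astype(np.float32))
    best=[]
    for a in np.arange(0,60,.5):
        n=np.stack([np.cos(np.radians(a+60*np.arange(6))),np.sin(np.radians(a+60*np.arange(6)))])
        e=(Q@n); w=e.max(0)[:3]-e.min(0)[:3] if 0 else e.max(0)[:3]+e.max(0)[3:]
        best.append((w.sum(),a,w))
    b=min(best,key=lambda v:v[0]); n=np.radians(b[1]+60*np.arange(3))
    N=np.stack([np.cos(n),np.sin(n)],1); e=Q@N.T; m=(e.max(0)+e.min(0))/2
    c=np.linalg.lstsq(N,m,rcond=None)[0]
    print(label,'flat ang',b[1],'widths',b[2].round(4),'c',c.round(4),'circ c',np.round(cc,1),'r',round(r,1))
for c in cs:
    if len(c)<40: continue
    c=c[:,0]; Q=W[c[:,1],c[:,0]]; Q=Q[~np.isnan(Q[:,0])&(Q[:,2]>.052)]
    hexfit(Q[:,:2],'contour %d z %.4f'%(len(c),np.median(Q[:,2])))
red=((H<5)|(H>174))&(S>150)&(V>90)
def rep(n,m):
    P=W[m&~np.isnan(W[...,2])]; (c,sz,a)=cv2.minAreaRect((P[:,:2]*1000).astype(np.float32))
    print(n,len(P),np.round(c,1),np.round(sz,1),round(a,1),P.mean(0).round(4)); return P
rep('pointer',red&reg(300,165,335,205))
rep('white',(S<40)&(V>180)&reg(295,160,318,185))
rep('green',(H>45)&(H<80)&(S>150)&reg(345,145,380,185))
rep('boss',reg(265,145,410,280)&(W[...,2]>.056)&(W[...,2]<.066))
rep('keytop',red&reg(30,140,115,310)&(W[...,2]>.172))
rep('holder',(H>5)&(H<25)&(S>120)&reg(90,155,205,245)&(abs(W[...,2]-.06)<.005))
rep('collar',(S<60)&(V>100)&reg(105,175,165,235)&(W[...,2]>.06)&(W[...,2]<.085))
E
```

```text
ring z [0.0555 0.0574 0.0589] 602
contour 168 z 0.0574 flat ang 3.0 widths [0.0398 0.0393 0.0321] c [ 0.6711 -0.0045] circ c [672.5  -6.4] r 22.8
pointer 158 [654.1  16.1] [ 8.9 21.7] 36.9 [0.6537 0.017  0.0612]
white 231 [639.3  29.8] [11.1 18.6] 42.2 [0.6395 0.0299 0.0606]
green 198 [694.2  36.9] [17.5 10.2] 64.4 [0.6941 0.0367 0.0607]
boss 13987 [672.6  -7.2] [120.2 120.3] 7.3 [ 0.6722 -0.005   0.0596]
keytop 3876 [ 4.812e+02 -3.000e-01] [108.4  17.8] 69.1 [ 0.4823 -0.0011  0.178 ]
holder 3227 [480.2  -1.1] [74.6 74.9] 85.7 [ 4.886e-01 -1.000e-04  5.930e-02]
collar 1540 [4.814e+02 3.000e-01] [47.2 49.6] 24.0 [0.4842 0.0015 0.0655]
```

```bash
python3 -c "
from h import *
plan((.479,-.001,.26),-20.9)"
```

```text
off [ 0.0033 -0.1706  0.0411] turn 21.2 | now [ 0.6497 -0.0034  0.3008] yaw 0.3 q7 0.1 F [-0.8  1.3  0.2] w 0.0854 t 2.02
```

>>> send_rows(commands=[{"offset": [0, -0.04, 0], "turn": 5}, {"offset": [0, -0.09, 0.01], "turn": 12}, {"offset": [0.001, -0.14, 0.03], "turn": 19}, {"offset": [0.002, -0.165, 0.04], "turn": 21}, {"offset": [0.002, -0.17, 0.04], "turn": 21}, {"offset": [0.002, -0.17, 0.04], "turn": 21}])

```text
time: 2.78
eef_pos: [0.4806, -0.002, 0.2623]
tool_rot: [0.0, 0.822, 0.57, 0.001]
contact_force: [-0.2, -0.9, 0.4]
grip_width: 0.0852
gripper_force: 0.0
```

```bash
python3 - <<'E'
from h import *
im,W,s=grab('wrist','w2.png')
hsv=cv2.cvtColor(im,cv2.COLOR_RGB2HSV).astype(int); H,S,V=hsv[...,0],hsv[...,1],hsv[...,2]
red=((H<5)|(H>174))&(S>150)&(V>80)&(W[...,2]>.172)&(abs(W[...,0]-.48)<.1)
P=W[red]; (c,sz,a)=cv2.minAreaRect((P[:,:2]*1000).astype(np.float32)); print('key',len(P),np.round(c,1),np.round(sz,1),round(a,1),P[:,2].mean())
m=(abs(W[...,2]-.06)<.006)&(np.hypot(W[...,0]-.48,W[...,1])<.06)&(S>90)
P=W[m]; (c,sz,a)=cv2.minAreaRect((P[:,:2]*1000).astype(np.float32)); print('holder',len(P),np.round(c,1),np.round(sz,1),round(a,1))
plan((.479,-.001,.147),-20.9)
E
```

```text
key 4083 [4.802e+02 2.000e-01] [107.7  17.4] 68.8 0.1785470820152702
holder 3526 [479.8  -1. ] [74.3 74.2] 85.9
off [ 0.0005 -0.0027  0.1152] turn 0.3 | now [ 0.4811 -0.0025  0.2622] yaw -20.6 q7 -0.45 F [ 0.1 -0.3 -0.9] w 0.0856 t 2.83
```

View pics/w2.png

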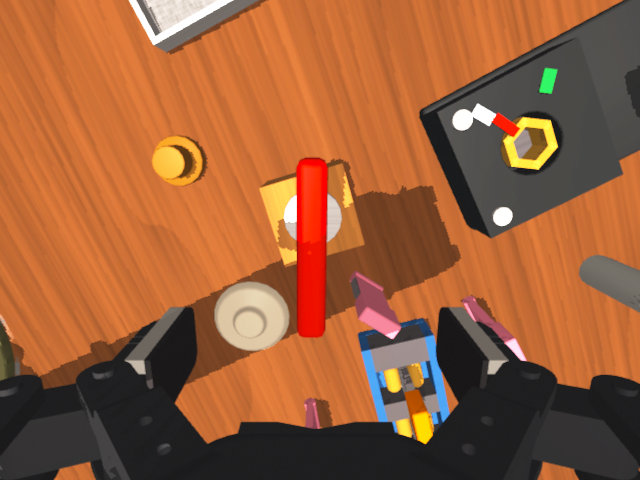

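The wrist view has the key bar centred at (312,248) between the fingers, with the holder square under it. I'll descend and grip.

>>> send_rows(commands=[{"offset": [0.0015, -0.0015, 0.03], "turn": 0.3}, {"offset": [0.0015, -0.0015, 0.07], "turn": 0.3}, {"offset": [0.0015, -0.0015, 0.105], "turn": 0.3}, {"offset": [0.0015, -0.0015, 0.115], "turn": 0.3}, {"offset": [0.0015, -0.0015, 0.115], "turn": 0.3}])

```text
time: 3.45
eef_pos: [0.4799, -0.0016, 0.1466]
tool_rot: [0.0, 0.824, 0.566, -0.0]
contact_force: [-0.3, -0.2, 0.0]
grip_width: 0.0851
gripper_force: 0.0
```

>>> send_rows(commands=[{"offset": [0, 0, 0], "turn": 0}, {"offset": [0, 0, 0], "turn": 0}, {"offset": [0, 0, 0], "turn": 0}, {"offset": [0, 0, 0], "turn": 0}, {"offset": [0, 0, 0], "turn": 0}, {"offset": [0, 0, 0], "turn": 0}], fingers=255, grip_force=70)

```text
time: 4.2
eef_pos: [0.4791, -0.0012, 0.1468]
tool_rot: [-0.0, 0.824, 0.566, 0.0]
contact_force: [-3.2, 0.1, 5.7]
grip_width: 0.0172
gripper_force: 68.8
```

>>> send_rows(commands=[{"offset": [0, 0, -0.015], "turn": 0}, {"offset": [0, 0, -0.04], "turn": 0}, {"offset": [0, 0, -0.07], "turn": 0}, {"offset": [0, 0, -0.088], "turn": 0}, {"offset": [0, 0, -0.09], "turn": 0}, {"offset": [0, 0, -0.09], "turn": 0}])

```text
time: 4.95
eef_pos: [0.4787, -0.0015, 0.2354]
tool_rot: [-0.0, 0.824, 0.566, -0.001]
contact_force: [1.1, 0.5, -3.8]
grip_width: 0.0173
gripper_force: 68.6
```

```bash
python3 - <<'E'
from h import *
im,W,s=grab('wrist','w3.png'); im2,W2,_=grab('scene','s3.png')
hsv=cv2.cvtColor(im,cv2.COLOR_RGB2HSV).astype(int); H,S,V=hsv[...,0],hsv[...,1],hsv[...,2]
q=s['tool_rot']; M=R.from_quat([q[1],q[2],q[3],q[0]]).as_matrix()
T=(W-s['eef_pos'])@M
red=((H<5)|(H>174))&(S>150)&(V>60)&(abs(T[...,1])<.03)&(T[...,2]<.0)&(T[...,2]>-.06)
P=T[red]; print(len(P),P.min(0).round(4),P.max(0).round(4), np.percentile(P[:,0],[.5,99.5]).round(4))
top=red&(T[...,2]<-.028); P=T[top]; (c,sz,a)=cv2.minAreaRect((P[:,:2]*1000).astype(np.float32)); print(np.round(c,1),np.round(sz,1),a,np.median(P[:,2]))
plan((.6725,-.007,.237),3.4)
E
```

```text
11934 [-0.0249 -0.0086 -0.0349] [ 0.0557  0.0103 -0.0097] [-0.0225  0.0556]
[15.5  1.4] [17.7 80.4] 89.8607406616211 -0.032096064355848095
off [ 0.0645  0.1831 -0.0023] turn -24.4 | now [ 0.4785 -0.0015  0.2351] yaw -21.0 q7 -0.45 F [-0.6  0.2 -4.2] w 0.0167 t 5.05
```

View pics/w3.png

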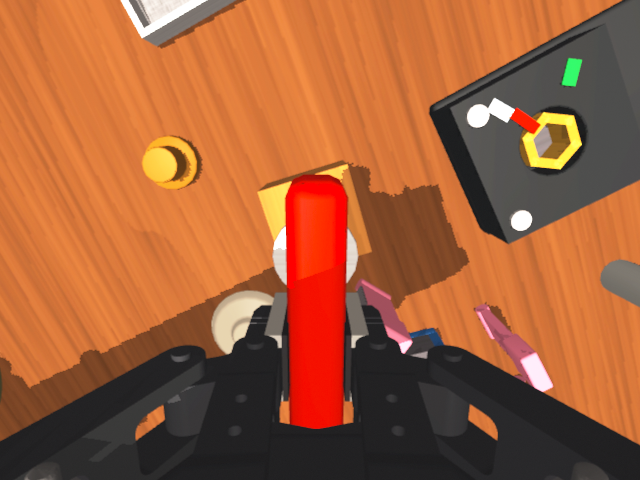

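The view shows the bar in the jaws, near end at (317,185), upright and clear of the holder. The socket is at (552,140).

>>> send_rows(commands=[{"offset": [0.01, 0.03, 0], "turn": -5}, {"offset": [0.025, 0.07, -0.002], "turn": -11}, {"offset": [0.045, 0.125, -0.002], "turn": -18}, {"offset": [0.058, 0.17, -0.002], "turn": -24}, {"offset": [0.0635, 0.183, -0.002], "turn": -24.4}, {"offset": [0.0635, 0.183, -0.002], "turn": -24.4}, {"offset": [0.0635, 0.183, -0.002], "turn": -24.4}])

```text
time: 5.92
eef_pos: [0.6719, -0.0079, 0.2375]
tool_rot: [-0.001, 0.686, 0.728, -0.001]
contact_force: [0.4, -0.0, -2.8]
grip_width: 0.0167
gripper_force: 69.9
```

```bash
python3 - <<'E'
from h import *
im,W,s=grab('wrist','w4.png')
for i in range(1): plan((.6723,-.0078,.237),3.4)
im2,W2,_=grab('scene'); a=cv2.resize(im2[150:350,260:460],(600,600),interpolation=cv2.INTER_CUBIC)
cv2.imwrite('pics/c4.png',np.hstack([cv2.resize(im[80:480,100:500],(600,600))])[...,::-1]); cv2.imwrite('pics/c4s.png',a[...,::-1])
E
```

```text
off [-0.      0.0004  0.001 ] turn -0.0 | now [ 0.672  -0.0078  0.238 ] yaw 3.4 q7 0.2 F [ 0.3 -0.2 -3.5] w 0.0168 t 5.97
```

View pics/w4.png

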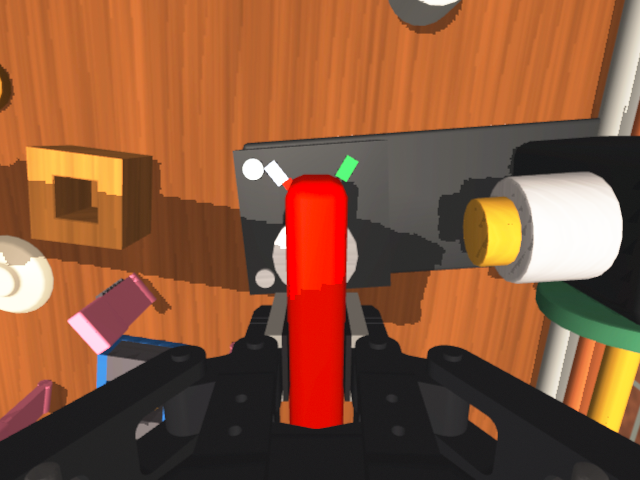

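Key is above the socket; the empty holder is at (90,195). I'll descend stepwise and watch the force.

>>> send_rows(commands=[{"offset": [0, 0, 0.02], "turn": 0}, {"offset": [0, 0, 0.036], "turn": 0}, {"offset": [0, 0, 0.042], "turn": 0}, {"offset": [0, 0, 0.046], "turn": 0}, {"offset": [0, 0, 0.048], "turn": 0}, {"offset": [0, 0, 0.05], "turn": 0}])

```text
time: 6.78
eef_pos: [0.6732, -0.0079, 0.1887]
tool_rot: [0.0, 0.686, 0.728, 0.0]
contact_force: [0.2, -0.1, -3.0]
grip_width: 0.0172
gripper_force: 69.8
```

>>> send_rows(commands=[{"offset": [0, 0, 0.002], "turn": 0}, {"offset": [0, 0, 0.004], "turn": 0}, {"offset": [0, 0, 0.006], "turn": 0}, {"offset": [0, 0, 0.008], "turn": 0}])

```text
time: 7.28
eef_pos: [0.6739, -0.0081, 0.186]
tool_rot: [0.001, 0.686, 0.728, 0.002]
contact_force: [-6.8, 0.9, 25.0]
grip_width: 0.0169
gripper_force: 74.1
```

>>> send_rows(commands=[{"offset": [0, 0, -0.005], "turn": 0}, {"offset": [0, -0.0015, -0.005], "turn": 0}, {"offset": [0, -0.0015, -0.003], "turn": 0}, {"offset": [0, -0.0015, -0.001], "turn": 0}, {"offset": [0, -0.0015, 0.0], "turn": 0}])

```text
time: 7.9
eef_pos: [0.6732, -0.0081, 0.1859]
tool_rot: [0.002, 0.686, 0.728, 0.003]
contact_force: [-5.9, 0.8, 23.8]
grip_width: 0.0171
gripper_force: 74.0
```

>>> send_rows(commands=[{"offset": [0, 0, -0.003], "turn": 0}, {"offset": [0, -0.0015, -0.003], "turn": 0}, {"offset": [0, -0.0015, -0.001], "turn": 0}, {"offset": [0, -0.0015, 0.0], "turn": 4}, {"offset": [0, -0.0015, 0.0], "turn": -4}, {"offset": [0, -0.0015, 0.0], "turn": 0}])

```text
time: 8.65
eef_pos: [0.6728, -0.008, 0.1861]
tool_rot: [0.003, 0.686, 0.728, 0.004]
contact_force: [-2.4, 1.3, 19.6]
grip_width: 0.0172
gripper_force: 73.4
```

```bash
python3 - <<'E'
from h import *
plan((.672,-.0078,.18),3.4); print(env.sense()['torque'].round(3))
im,W,s=grab('wrist','w5.png')
im2,W2,_=grab('scene')
a=cv2.resize(im2[190:310,270:390],(600,600),interpolation=cv2.INTER_CUBIC); b=im[100:340,200:440]
cv2.imwrite('pics/c5.png',np.hstack([cv2.resize(a,(400,400)),cv2.resize(b,(400,400))])[...,::-1])
hsv=cv2.cvtColor(im,cv2.COLOR_RGB2HSV).astype(int); H,S,V=hsv[...,0],hsv[...,1],hsv[...,2]
def rep(n,m):
    P=W[m&~np.isnan(W[...,2])]; (c,sz,a)=cv2.minAreaRect((P[:,:2]*1000).astype(np.float32))
    print(n,len(P),np.round(c,1),np.round(sz,1),round(a,1),P.mean(0).round(4)); return P
D=np.hypot(W[...,0]-.672,W[...,1]+.007)
P=rep('boss',(abs(W[...,2]-.059)<.005)&(abs(W[...,0]-.672)<.075)&(abs(W[...,1]+.007)<.075)&(S<90))
P=rep('collar',(W[...,2]>.085)&(W[...,2]<.118)&(D<.035)&(S<70))
z=np.percentile(P[:,2],[5,50,95]);print(z)
Q=(P[P[:,2]>.09][:,:2]*1000)
hull=cv2.convexHull(Q.astype(np.float32))[:,0]
from scipy.optimize import least_squares
h=hull[hull[:,1]>-3]  # visible outer side
r=least_squares(lambda c:np.hypot(h[:,0]-c[0],h[:,1]-c[1])-25,[672,-7],loss='soft_l1').x; print('collar c',r,len(h))
red=((H<5)|(H>174))&(S>150)&(V>60)&(D<.08)&(W[...,2]>.16)
P=W[red];print('bar y max',np.percentile(P[:,1],[99,99.9]),'z',np.percentile(P[:,2],[50,98]))
E
```

```text
off [ 0.0003 -0.0008  0.0061] turn -0.0 | now [ 0.6728 -0.008   0.1861] yaw 3.4 q7 0.21 F [-2.4  1.3 19.6] w 0.0172 t 8.65
[0.279 0.576 0.104]
boss 18225 [672.4  -6.8] [120.3 119.7] 7.4 [0.6707 0.0047 0.0596]
collar 951 [674.5  -7.3] [49.  33.9] 4.4 [ 0.6722 -0.0072  0.1048]
[0.10368969 0.10484143 0.10590328]
collar c [674.65688552  -8.20929648] 18
bar y max [0.0468338  0.04712636] z [0.21820379 0.21976188]
```

View pics/c5.png

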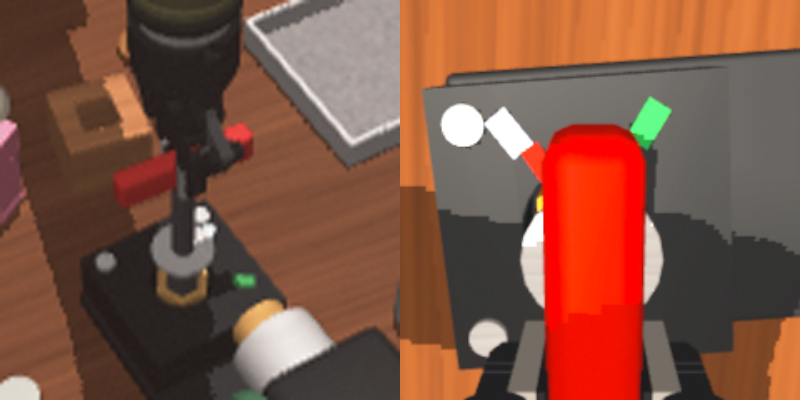

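The left half shows the key's nose in the ring but the hexagon not in. The fit puts the collar at (674.6,-8.2) against the boss centre at (672.4,-6.8), so I'll lift, recentre and retry.

>>> send_rows(commands=[{"offset": [0, 0, -0.008], "turn": 0}, {"offset": [0, 0, -0.015], "turn": 0}, {"offset": [0, 0, -0.018], "turn": 0}, {"offset": [0, 0, -0.018], "turn": 0}, {"offset": [0, 0, -0.018], "turn": 0}])

```text
time: 9.38
eef_pos: [0.6696, -0.008, 0.1977]
tool_rot: [-0.0, 0.686, 0.728, -0.0]
contact_force: [-0.1, 0.6, -3.1]
grip_width: 0.0172
gripper_force: 70.0
```

```bash
cat > kc.py <<'E'
from h import *
from scipy.optimize import least_squares
plan((.672,-.0078,.18),3.4)
im,W,s=grab('wrist')
hsv=cv2.cvtColor(im,cv2.COLOR_RGB2HSV).astype(int); H,S,V=hsv[...,0],hsv[...,1],hsv[...,2]
e=s['eef_pos']; D=np.hypot(W[...,0]-.672,W[...,1]+.007)
P=W[(abs(W[...,2]-.059)<.005)&(abs(W[...,0]-.672)<.075)&(abs(W[...,1]+.007)<.075)&(S<90)]
c,sz,a=cv2.minAreaRect((P[:,:2]*1000).astype(np.float32)); print('boss',np.round(c,1),np.round(sz,1),round(a,1))
zc=e[2]-.081
P=W[(abs(W[...,2]-zc)<.006)&(D<.035)&(S<70)]; print('collar z',np.median(P[:,2]))
h=cv2.convexHull((P[:,:2]*1000).astype(np.float32))[:,0]; h=h[h[:,1]>-3]
print('collar c',least_squares(lambda c:np.hypot(h[:,0]-c[0],h[:,1]-c[1])-25,[672,-7],loss='soft_l1').x.round(1),len(h))
red=((H<5)|(H>174))&(S>150)&(V>60)&(D<.08)&(W[...,2]>e[2]+.029)
P=W[red];print('bar ymax',np.percentile(P[:,1],99.9).round(4),'xmid',(np.percentile(P[:,0],[1,99]).mean()).round(4))
E
python3 kc.py
```

```text
off [0.0001 0.0025 0.0177] turn -0.0 | now [ 0.6696 -0.008   0.1977] yaw 3.4 q7 0.21 F [-0.1  0.6 -3.1] w 0.0172 t 9.38
boss [672.4  -6.7] [120.4 119.5] 7.4
collar z 0.11626752457632583
collar c [670.8  -8.4] 13
bar ymax 0.0466 xmid 0.6704
```

>>> send_rows(commands=[{"offset": [0.0014, 0.0016, 0], "turn": 0}, {"offset": [0.0014, 0.0016, 0.007], "turn": 0}, {"offset": [0.0014, 0.0016, 0.011], "turn": 0}, {"offset": [0.0014, 0.0016, 0.014], "turn": 0}, {"offset": [0.0014, 0.0016, 0.017], "turn": 0}, {"offset": [0.0014, 0.0016, 0.018], "turn": 0}])

```text
time: 10.18
eef_pos: [0.6713, -0.0065, 0.1801]
tool_rot: [-0.0, 0.686, 0.728, -0.0]
contact_force: [-0.5, -0.4, -3.0]
grip_width: 0.0169
gripper_force: 70.1
```

The hexagon has slipped in with no force, so I'll go the rest of the way.

>>> send_rows(commands=[{"offset": [0, 0, 0.003], "turn": 0}, {"offset": [0, 0, 0.006], "turn": 0}, {"offset": [0, 0, 0.009], "turn": 0}, {"offset": [0, 0, 0.012], "turn": 0}, {"offset": [0, 0, 0.014], "turn": 0}, {"offset": [0, 0, 0.014], "turn": 0}, {"offset": [0, 0, 0.014], "turn": 0}])

```text
time: 11.05
eef_pos: [0.6715, -0.0065, 0.1668]
tool_rot: [0.0, 0.686, 0.728, 0.0]
contact_force: [-1.0, -0.0, 0.2]
grip_width: 0.0167
gripper_force: 70.4
```

>>> send_rows(commands=[{"offset": [0, 0, 0.001], "turn": 0}, {"offset": [0, 0, 0.0015], "turn": 0}, {"offset": [0, 0, 0.0015], "turn": 0}, {"offset": [0, 0, 0.0015], "turn": 0}])

```text
time: 11.55
eef_pos: [0.6717, -0.0066, 0.1667]
tool_rot: [0.0, 0.686, 0.728, 0.001]
contact_force: [-3.0, -0.3, 7.1]
grip_width: 0.017
gripper_force: 71.7
```

>>> send_rows(commands=[{"offset": [0, 0, -0.001], "turn": 5}, {"offset": [0, 0, -0.001], "turn": 11}, {"offset": [0, 0, -0.001], "turn": 17}, {"offset": [0, 0, -0.001], "turn": 23}, {"offset": [0, 0, -0.001], "turn": 29}, {"offset": [0, 0, -0.001], "turn": 35}, {"offset": [0, 0, -0.001], "turn": 41}, {"offset": [0, 0, -0.001], "turn": 47}, {"offset": [0, 0, -0.001], "turn": 53}, {"offset": [0, 0, -0.001], "turn": 58}])

```text
time: 12.8
eef_pos: [0.6717, -0.0075, 0.1668]
tool_rot: [0.001, 0.953, 0.302, 0.0]
contact_force: [-0.9, -0.9, 2.8]
grip_width: 0.0173
gripper_force: 71.0
```

```bash
python3 kc.py; python3 -c "
from h import *
print(env.sense()['torque'])"
```

```text
off [ 0.0001  0.0005 -0.0132] turn -58.2 | now [ 0.6717 -0.0075  0.1668] yaw -54.8 q7 -0.73 F [-0.9 -0.9  2.8] w 0.0173 t 12.8
boss [672.   -7.1] [120.3 120.1] 7.4
collar z 0.08534917349960754
collar c [672.9  -7.2] 14
bar ymax 0.0289 xmid 0.6857
[-0.39356952  0.55841062  0.04842568]
```

>>> send_rows(commands=[{"offset": [0, 0, 0], "turn": 4}, {"offset": [0, 0, 0], "turn": 8}, {"offset": [0, 0, 0], "turn": 11}, {"offset": [0, 0, 0], "turn": 13}, {"offset": [0, 0, 0], "turn": 15}, {"offset": [0, 0, 0], "turn": 15}])

```text
time: 13.6
eef_pos: [0.6717, -0.0076, 0.1667]
tool_rot: [0.001, 0.984, 0.177, 0.0]
contact_force: [-1.8, -1.8, 5.9]
grip_width: 0.0167
gripper_force: 71.3
```

```bash
python3 - <<'E'
from h import *
plan((.672,-.007,.167),3.4);print(env.sense()['torque'].round(3))
E
```

```text
off [ 0.0005 -0.0004 -0.0003] turn -73.0 | now [ 0.6717 -0.0076  0.1667] yaw -69.6 q7 -0.97 F [-1.8 -1.8  5.9] w 0.0167 t 13.6
[-0.725  0.666  0.034]
```

>>> send_rows(commands=[{"offset": [0, 0, 0], "turn": 3}, {"offset": [0, 0, 0], "turn": 5}, {"offset": [0, 0, 0], "turn": 7}, {"offset": [0, 0, 0], "turn": 7}])

```text
time: 14.1
eef_pos: [0.6716, -0.0076, 0.1667]
tool_rot: [0.001, 0.993, 0.117, 0.0]
contact_force: [-2.3, -1.9, 6.1]
grip_width: 0.0168
gripper_force: 71.5
```

```bash
python3 - <<'E'
from h import *
plan((.672,-.007,.167),3.4);print(env.sense()['torque'].round(3))
im,W,s=grab('wrist','w6.png'); im2,W2,_=grab('top')
b=im[60:360,150:550]; a=im2[180:230,295:345]
cv2.imwrite('pics/c6.png',np.hstack([cv2.resize(b,(533,400)),cv2.resize(a,(267,400))])[...,::-1])
E
```

```text
off [ 0.0005 -0.0004 -0.0003] turn -79.9 | now [ 0.6716 -0.0076  0.1667] yaw -76.5 q7 -1.08 F [-2.3 -1.9  6.1] w 0.0168 t 14.1
[-0.835  0.714  0.564]
```

View pics/c6.png

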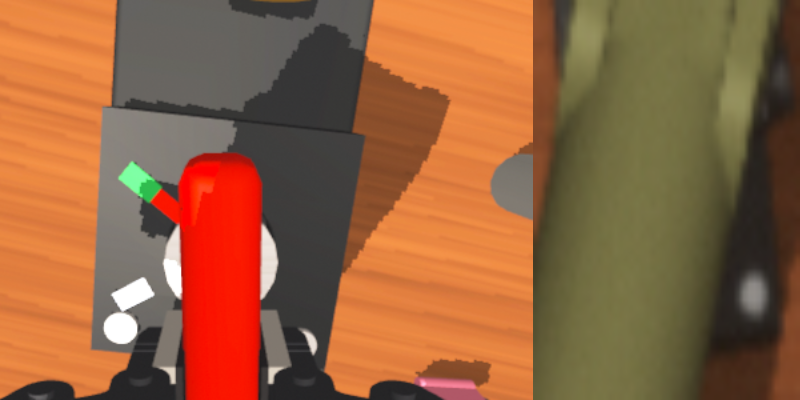

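The red pointer meets the green mark and the torque has risen to 0.56 N m, so the screw is at its stop. I'll unload it 6° and lift out.

>>> send_rows(commands=[{"offset": [0, 0, -0.001], "turn": -3}, {"offset": [0, 0, -0.001], "turn": -6}, {"offset": [0, 0, -0.01], "turn": -6}, {"offset": [0, 0, -0.025], "turn": -6}, {"offset": [0, 0, -0.045], "turn": -6}, {"offset": [0, 0, -0.065], "turn": -6}, {"offset": [0, 0, -0.075], "turn": -6}, {"offset": [0, 0, -0.075], "turn": -6}, {"offset": [0, 0, -0.075], "turn": -6}])

```text
time: 15.32
eef_pos: [0.6709, -0.0063, 0.2402]
tool_rot: [-0.0, 0.986, 0.168, -0.001]
contact_force: [0.5, -0.0, -3.9]
grip_width: 0.0171
gripper_force: 72.3
```

```bash
python3 - <<'E'
from h import *
plan((.479,-.0015,.237),-20.9)
E
```

```text
off [-0.1795 -0.0682  0.0034] turn -49.7 | now [ 0.6709 -0.0063  0.2402] yaw -70.6 q7 -1.01 F [ 0.5 -0.  -3.9] w 0.0171 t 15.32
```

>>> send_rows(commands=[{"offset": [-0.03, -0.011, 0], "turn": -8}, {"offset": [-0.075, -0.028, 0], "turn": -17}, {"offset": [-0.12, -0.045, 0.002], "turn": -27}, {"offset": [-0.16, -0.06, 0.002], "turn": -37}, {"offset": [-0.176, -0.067, 0.002], "turn": -46}, {"offset": [-0.179, -0.068, 0.002], "turn": -49.7}, {"offset": [-0.179, -0.068, 0.002], "turn": -49.7}, {"offset": [-0.179, -0.068, 0.002], "turn": -49.7}])

```text
time: 16.32
eef_pos: [0.48, -0.0019, 0.2386]
tool_rot: [0.0, 0.824, 0.566, -0.0]
contact_force: [0.3, -0.3, -4.0]
grip_width: 0.0171
gripper_force: 72.3
```

```bash
python3 - <<'E'
from h import *
plan((.4794,-.0018,.148),-20.9)
im,W,s=grab('wrist')
hsv=cv2.cvtColor(im,cv2.COLOR_RGB2HSV).astype(int); S=hsv[...,1]
D=np.hypot(W[...,0]-.48,W[...,1]); e=s['eef_pos']
P=W[(abs(W[...,2]-.06)<.006)&(D<.06)&(S>90)]; c,sz,a=cv2.minAreaRect((P[:,:2]*1000).astype(np.float32)); print('holder',np.round(c,1),np.round(sz,1))
P=W[(abs(W[...,2]-(e[2]-.081))<.008)&(D<.035)&(S<70)]
h=cv2.convexHull((P[:,:2]*1000).astype(np.float32))[:,0]; 
from scipy.optimize import least_squares
h=h[(h-[480,0])@[.36,.93]>3]
print('collar',least_squares(lambda c:np.hypot(h[:,0]-c[0],h[:,1]-c[1])-25,[480,0],loss='soft_l1').x.round(1),len(h))
E
```

```text
off [-0.     -0.0005  0.0906] turn -0.1 | now [ 0.48   -0.0019  0.2386] yaw -21.0 q7 -0.48 F [ 0.3 -0.3 -4. ] w 0.0171 t 16.32
holder [479.8  -0.8] [74.  74.2]
collar [481.2  -2.1] 11
```

>>> send_rows(commands=[{"offset": [0.0003, -0.0008, 0.02], "turn": 0}, {"offset": [0.0003, -0.0008, 0.035], "turn": 0}, {"offset": [0.0003, -0.0008, 0.045], "turn": 0}, {"offset": [0.0003, -0.0008, 0.055], "turn": 0}, {"offset": [0.0003, -0.0008, 0.067], "turn": 0}, {"offset": [0.0003, -0.0008, 0.079], "turn": 0}, {"offset": [0.0003, -0.0008, 0.087], "turn": 0}, {"offset": [0.0003, -0.0008, 0.091], "turn": 0}, {"offset": [0.0003, -0.0008, 0.091], "turn": 0}])

```text
time: 17.5
eef_pos: [0.4793, -0.0013, 0.1477]
tool_rot: [0.0, 0.824, 0.567, -0.0]
contact_force: [0.1, -0.1, -3.2]
grip_width: 0.017
gripper_force: 72.2
```

>>> send_rows(commands=[{"offset": [0, 0, 0.0008], "turn": 0}, {"offset": [0, 0, 0.0016], "turn": 0}, {"offset": [0, 0, 0.0016], "turn": 0}])

```text
time: 17.88
eef_pos: [0.4797, -0.0011, 0.1468]
tool_rot: [0.0, 0.824, 0.567, 0.001]
contact_force: [-0.2, -0.0, 1.0]
grip_width: 0.017
gripper_force: 73.0
```

>>> send_rows(commands=[{"offset": [0, 0, 0], "turn": 0}, {"offset": [0, 0, 0], "turn": 0}, {"offset": [0, 0, 0], "turn": 0}, {"offset": [0, 0, 0], "turn": 0}, {"offset": [0, 0, 0], "turn": 0}, {"offset": [0, 0, -0.03], "turn": 0}, {"offset": [0, 0, -0.07], "turn": 0}, {"offset": [0, 0, -0.11], "turn": 0}, {"offset": [0, 0, -0.13], "turn": 0}, {"offset": [0, 0, -0.13], "turn": 0}], fingers=0)

```text
time: 19.12
eef_pos: [0.4803, -0.0011, 0.2775]
tool_rot: [0.0, 0.824, 0.567, 0.002]
contact_force: [-0.3, -0.2, -1.3]
grip_width: 0.0852
gripper_force: 0.0
```

```bash
python3 - <<'E'
from h import *
im,W,s=grab('wrist'); plan((.479,-.25,.3),0)
hsv=cv2.cvtColor(im,cv2.COLOR_RGB2HSV).astype(int); H,S,V=hsv[...,0],hsv[...,1],hsv[...,2]
red=((H<5)|(H>174))&(S>150)&(V>80)&(W[...,2]>.155)&(abs(W[...,0]-.48)<.1)
P=W[red]; c,sz,a=cv2.minAreaRect((P[:,:2]*1000).astype(np.float32)); print('key',np.round(c,1),np.round(sz,1),a,np.percentile(P[:,2],[10,50,90]).round(4))
E
```

```text
off [-0.2326  0.0884 -0.024 ] turn -20.9 | now [ 0.4794 -0.0012  0.2761] yaw -20.9 q7 -0.5 F [-0.2  0.2  0.1] w 0.0857 t 19.18
key [4.815e+02 1.000e-01] [108.4  17.5] 69.1175537109375 [0.1768 0.1788 0.1799]
```

The key is back in its holder: bar top at z 0.178, upright and centred. On to the strip.

>>> send_rows(commands=[{"offset": [-0.04, 0.015, 0], "turn": -3}, {"offset": [-0.09, 0.035, -0.01], "turn": -6}, {"offset": [-0.14, 0.055, -0.02], "turn": -9}, {"offset": [-0.19, 0.075, -0.02], "turn": -12}, {"offset": [-0.225, 0.095, -0.024], "turn": -15}, {"offset": [-0.232, 0.1, -0.024], "turn": -15}, {"offset": [-0.232, 0.1, -0.024], "turn": -15}])

```text
time: 20.05
eef_pos: [0.4893, -0.2533, 0.2989]
tool_rot: [-0.001, 0.743, 0.669, -0.001]
contact_force: [0.2, 0.4, 0.0]
grip_width: 0.0852
gripper_force: 0.0
```

```bash
python3 - <<'E'
from h import *
im,W,s=grab('wrist','w7.png'); plan((.493,-.29,.3),-6); np.savez('w7.npz',im=im,W=W)
hsv=cv2.cvtColor(im,cv2.COLOR_RGB2HSV).astype(int); H,S,V=hsv[...,0],hsv[...,1],hsv[...,2]
def comps(n,m,mn=60):
    k,l,st,ce=cv2.connectedComponentsWithStats(m.astype(np.uint8))
    for i in range(1,k):
        if st[i,4]<mn: continue
        P=W[l==i]; c,sz,a=cv2.minAreaRect((P[:,:2]*1000).astype(np.float32)); print(n,ce[i].round(0),st[i,4],np.round(c,1),np.round(sz,1),round(a,1),'z',np.percentile(P[:,2],[2,50,98]).round(3))
comps('tab',(H>7)&(H<25)&(S>150)&(W[...,2]>.104)&(abs(W[...,0]-.49)<.08))
comps('blue',(H>100)&(H<125)&(S>120)&(abs(W[...,2]-.042)<.006),300)
comps('pink',(S>40)&(S<150)&((H>165)|(H<4))&(V>100)&(W[...,2]>.015)&(W[...,2]<.14))
E
```

```text
off [-0.0371  0.0072 -0.0009] turn 0.1 | now [ 0.4896 -0.2524  0.2991] yaw -5.9 q7 0.46 F [-0.3 -0.1 -0.6] w 0.0851 t 20.1
tab [332. 152.] 176 [ 507.6 -200.3] [35.2 13.6] 84.2 z [0.109 0.111 0.113]
tab [329. 228.] 713 [ 500.5 -262. ] [36.4 13.6] 84.2 z [0.107 0.111 0.113]
tab [329. 289.] 364 [ 494.1 -323.3] [35.7 13.5] 84.5 z [0.105 0.111 0.113]
tab [329. 355.] 197 [ 487.7 -385.2] [36.7 13.1] 84.4 z [0.105 0.111 0.112]
tab [187. 377.] 78 [ 455.8 -245.7] [33.1  2.6] 54.2 z [0.311 0.324 0.375]
blue [295. 228.] 2255 [ 465.2 -289.5] [278.   9.] 83.9 z [0.04  0.041 0.043]
blue [359. 227.] 2231 [ 529.2 -296.1] [277.9   9.5] 83.8 z [0.039 0.041 0.043]
pink [312.  33.] 727 [502.9 -97.3] [14.3 37.2] 37.3 z [0.017 0.081 0.1  ]
pink [427. 104.] 975 [ 601.7 -169.2] [14.7 36.7] 10.4 z [0.017 0.073 0.099]
pink [208. 194.] 1366 [ 393.6 -226.4] [35.6 14.6] 78.5 z [0.019 0.096 0.1  ]
pink [440. 203.] 1033 [ 609.8 -260.2] [35.8 14.2] 76.0 z [0.017 0.072 0.1  ]
```

View pics/w7.png

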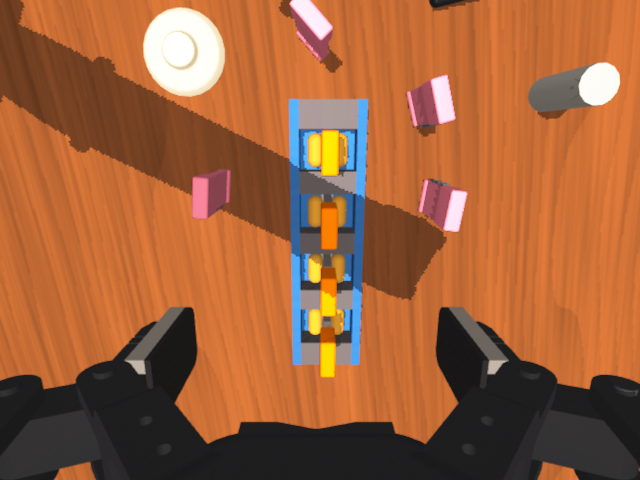

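Four orange tabs at (332,152), (329,228), (329,289) and (329,355) stand in the blue strip. The pink look-alikes are all at least 100 mm off the blade line. I'll take blade B (second) first.

```bash
python3 -c "
from h import *
plan((.5005,-.262,.074),-6)"
```

```text
off [-0.0086  0.0123  0.2251] turn 0.1 | now [ 0.4896 -0.2524  0.2991] yaw -5.9 q7 0.46 F [-0.3 -0.1 -0.6] w 0.0851 t 20.1
```

>>> send_rows(commands=[{"offset": [-0.0085, 0.0115, 0.04], "turn": 0}, {"offset": [-0.0085, 0.0115, 0.09], "turn": 0}, {"offset": [-0.0085, 0.0115, 0.14], "turn": 0}, {"offset": [-0.0085, 0.0115, 0.19], "turn": 0}, {"offset": [-0.0085, 0.0115, 0.218], "turn": 0}, {"offset": [-0.0085, 0.0115, 0.225], "turn": 0}, {"offset": [-0.0085, 0.0115, 0.225], "turn": 0}])

```text
time: 20.98
eef_pos: [0.5011, -0.2622, 0.0757]
tool_rot: [-0.0, 0.742, 0.67, 0.001]
contact_force: [0.8, 0.1, 0.9]
grip_width: 0.0856
gripper_force: 0.0
```

>>> send_rows(commands=[{"offset": [0, 0, 0], "turn": 0}, {"offset": [0, 0, 0], "turn": 0}, {"offset": [0, 0, 0], "turn": 0}, {"offset": [0, 0, 0], "turn": 0}, {"offset": [0, 0, 0], "turn": 0}, {"offset": [0, 0, 0], "turn": 0}], fingers=255, grip_force=70)

```text
time: 21.72
eef_pos: [0.5003, -0.2633, 0.0756]
tool_rot: [-0.0, 0.743, 0.67, 0.0]
contact_force: [-1.5, 1.5, 4.9]
grip_width: 0.013
gripper_force: 68.5
```

>>> send_rows(commands=[{"offset": [0, 0, -0.003], "turn": 0}, {"offset": [0, 0, -0.008], "turn": 0}, {"offset": [0, 0, -0.014], "turn": 0}, {"offset": [0, 0, -0.022], "turn": 0}, {"offset": [0, 0, -0.035], "turn": 0}, {"offset": [0, 0, -0.06], "turn": 0}, {"offset": [0, 0, -0.1], "turn": 0}, {"offset": [0, 0, -0.14], "turn": 0}, {"offset": [0, 0, -0.16], "turn": 0}, {"offset": [0, 0, -0.16], "turn": 0}])

```text
time: 22.98
eef_pos: [0.5013, -0.2636, 0.2365]
tool_rot: [0.001, 0.743, 0.67, 0.001]
contact_force: [-0.5, -0.2, -1.6]
grip_width: 0.0136
gripper_force: 69.0
```

```bash
cat > tray.py <<'E'
from h import *
im,W,s=grab('top','tt.png')
V=im.max(-1).astype(int); hsv=cv2.cvtColor(im,cv2.COLOR_RGB2HSV)
m=(W[...,2]>.002)&(W[...,2]<.05)&(hsv[...,1]<50)&(V>70)&(abs(W[...,0]-.48)<.2)&(abs(W[...,1]-.31)<.2)
k,l,st,_=cv2.connectedComponentsWithStats(m.astype(np.uint8)); i=1+st[1:,4].argmax()
P=W[l==i]; c,sz,a=cv2.minAreaRect((P[:,:2]*1000).astype(np.float32)); print('tray',np.round(c,1),np.round(sz,1),round(a,1),len(P),'zmed',np.median(P[:,2]))
E
python3 tray.py; python3 -c "
from h import *
plan((.48,.31,.235),-6)"
```

```text
tray [433.2 279.1] [184.7 242.9] 5.7 2784 zmed 0.006684522696826149
off [ 5.679e-01 -7.930e-02  4.000e-04] turn 0.1 | now [ 0.5005 -0.263   0.235 ] yaw -5.9 q7 0.54 F [-0.4 -0.1 -0.9] w 0.0133 t 23.02
```

>>> send_rows(commands=[{"offset": [0.01, 0, -0.04], "turn": 0}, {"offset": [0.04, -0.005, -0.065], "turn": 0}, {"offset": [0.09, -0.012, -0.07], "turn": 0}, {"offset": [0.145, -0.02, -0.07], "turn": 0}, {"offset": [0.2, -0.03, -0.07], "turn": -2}, {"offset": [0.255, -0.04, -0.07], "turn": -4}, {"offset": [0.31, -0.05, -0.07], "turn": -6}, {"offset": [0.365, -0.06, -0.07], "turn": -8}, {"offset": [0.42, -0.07, -0.07], "turn": -10}, {"offset": [0.46, -0.08, -0.07], "turn": -11.6}])

```text
time: 24.28
eef_pos: [0.4669, 0.205, 0.3033]
tool_rot: [-0.0, 0.67, 0.742, -0.002]
contact_force: [-0.2, 0.7, -1.5]
grip_width: 0.0134
gripper_force: 68.9
```

```bash
python3 - <<'E'
from h import *
plan((.48,.28,.3),5.7)
im,W,s=grab('wrist','w8.png')
hsv=cv2.cvtColor(im,cv2.COLOR_RGB2HSV).astype(int); S,V=hsv[...,1],hsv[...,2]
m=(W[...,2]>.002)&(W[...,2]<.05)&(S<50)&(V>70)
k,l,st,_=cv2.connectedComponentsWithStats(m.astype(np.uint8)); i=1+st[1:,4].argmax()
P=W[l==i]; c,sz,a=cv2.minAreaRect((P[:,:2]*1000).astype(np.float32)); print('tray',np.round(c,1),np.round(sz,1),round(a,1),len(P))
b=cv2.imread('pics/tt.png')[200:330,160:340]
cv2.imwrite('pics/c8.png',np.hstack([cv2.resize(im,(480,360))[...,::-1],cv2.resize(b,(320,360))]))
E
```

```text
off [0.0732 0.0208 0.0031] turn 0.2 | now [0.4669 0.205  0.3033] yaw 5.9 q7 -0.37 F [-0.2  0.7 -1.5] w 0.0134 t 24.27
tray [436.1 275.1] [180.4 231.2] 5.7 43824
```

View pics/c8.png

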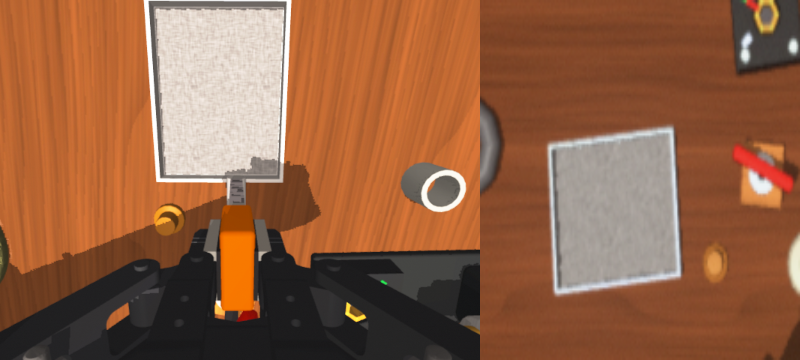

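The tray was already knocked aside; it is now at (436,277) with yaw 5.7°, empty, and the blade hangs upright in the jaws. I'll lower it into the tray.

```bash
cat > slot.py <<'E'
import sys; from h import *
c=np.array([.4359,.277]); a=np.radians(5.7); x,y=float(sys.argv[1]),float(sys.argv[2])
p=c+x*np.array([np.cos(a),np.sin(a)])+y*np.array([-np.sin(a),np.cos(a)])
plan((p[0],p[1],.071),5.7)
E
python3 slot.py .045 -.075
```

```text
off [-0.0071  0.023   0.232 ] turn 0.6 | now [0.4652 0.2113 0.3031] yaw 6.3 q7 -0.37 F [-1.   5.5 -0.6] w 0.0133 t 24.32
```

>>> send_rows(commands=[{"offset": [-0.005, 0.015, 0.03], "turn": 0}, {"offset": [-0.007, 0.022, 0.07], "turn": 0.4}, {"offset": [-0.007, 0.022, 0.11], "turn": 0.4}, {"offset": [-0.007, 0.022, 0.15], "turn": 0.4}, {"offset": [-0.007, 0.022, 0.17], "turn": 0.4}, {"offset": [-0.007, 0.022, 0.17], "turn": 0.4}])

```text
time: 25.08
eef_pos: [0.4894, 0.1963, 0.133]
tool_rot: [-0.0, 0.674, 0.739, -0.003]
contact_force: [-0.4, -0.1, -1.0]
grip_width: 0.0132
gripper_force: 69.0
```

```bash
python3 slot.py .045 -.075
```

```text
off [ 0.0108 -0.      0.062 ] turn -0.5 | now [0.4894 0.1963 0.133 ] yaw 5.2 q7 -0.23 F [-0.4 -0.1 -1. ] w 0.0132 t 25.07
```

>>> send_rows(commands=[{"offset": [0.0105, 0, 0.01], "turn": -0.5}, {"offset": [0.0105, 0, 0.03], "turn": -0.5}, {"offset": [0.0105, 0, 0.05], "turn": -0.5}, {"offset": [0.0105, 0, 0.06], "turn": -0.5}, {"offset": [0.0105, 0, 0.062], "turn": -0.5}, {"offset": [0.0105, 0, 0.062], "turn": -0.5}])

```text
time: 25.82
eef_pos: [0.4904, 0.2086, 0.0738]
tool_rot: [0.0, 0.67, 0.742, 0.001]
contact_force: [0.4, -0.2, -1.3]
grip_width: 0.0133
gripper_force: 69.0
```

>>> send_rows(commands=[{"offset": [0, 0, 0], "turn": 0}, {"offset": [0, 0, 0], "turn": 0}, {"offset": [0, 0, 0], "turn": 0}, {"offset": [0, -0.01, 0], "turn": 0}, {"offset": [0, -0.02, 0], "turn": 0}, {"offset": [0, -0.03, 0], "turn": 0}, {"offset": [0, -0.035, 0], "turn": 0}, {"offset": [0, -0.035, 0], "turn": 0}], fingers=180)

```text
time: 26.82
eef_pos: [0.4546, 0.2049, 0.0733]
tool_rot: [-0.0, 0.67, 0.742, 0.0]
contact_force: [0.0, 1.3, 0.7]
grip_width: 0.0251
gripper_force: 0.3
```

```bash
python3 - <<'E'
from h import *
plan((.4,.2,.3),5.7)
im,W,s=grab('scene'); im2,_,_=grab('wrist')
cv2.imwrite('pics/c9.png',np.hstack([cv2.resize(im[120:270,300:500],(400,300)),cv2.resize(im2,(400,300))])[...,::-1])
E
```

```text
off [ 0.0008 -0.0548 -0.2266] turn 0.1 | now [0.4546 0.2049 0.0733] yaw 5.8 q7 -0.25 F [0.  1.3 0.7] w 0.0251 t 26.82
```

View pics/c9.png

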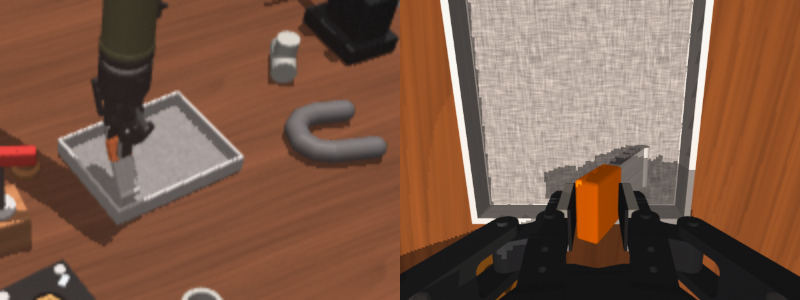

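The blade leans toward tray -x, with its foot at the +x side as intended. I'll open and lift to let it drop flat.

>>> send_rows(commands=[{"offset": [0, 0, 0], "turn": 0}, {"offset": [0, -0.015, 0], "turn": 0}, {"offset": [0, -0.02, 0], "turn": 0}, {"offset": [0, -0.02, 0], "turn": 0}, {"offset": [0, -0.02, -0.015], "turn": 0}, {"offset": [0, -0.02, -0.04], "turn": 0}, {"offset": [0, -0.015, -0.08], "turn": 0}, {"offset": [0, 0, -0.14], "turn": 0}, {"offset": [0, 0, -0.2], "turn": 0}, {"offset": [0, 0, -0.23], "turn": 0}], fingers=0)

```text
time: 28.18
eef_pos: [0.4569, 0.2047, 0.3081]
tool_rot: [0.001, 0.671, 0.741, 0.003]
contact_force: [-0.0, 0.1, -0.7]
grip_width: 0.0855
gripper_force: 0.0
```

```bash
cat > st.py <<'E'
from h import *
im,W,s=grab('wrist','st.png')
hsv=cv2.cvtColor(im,cv2.COLOR_RGB2HSV).astype(int); H,S,V=hsv[...,0],hsv[...,1],hsv[...,2]
m=(H>5)&(H<25)&(S>190)&(V>150)&(W[...,2]>.008)&(W[...,2]<.07)&(abs(W[...,0]-.436)<.12)&(abs(W[...,1]-.277)<.13)
k,l,st,ce=cv2.connectedComponentsWithStats(m.astype(np.uint8))
for i in range(1,k):
    if st[i,4]>150:
        P=W[l==i]; c,sz,a=cv2.minAreaRect((P[:,:2]*1000).astype(np.float32)); print('tab',ce[i].round(0),np.round(c,1),np.round(sz,1),round(a,1),'z',np.percentile(P[:,2],[5,50,95]).round(3))
E
python3 st.py; python3 tray.py; python3 -c "
from h import *
plan((.494,-.3233,.3),-6)"
```

```text
tab [270. 196.] [408.5 201.6] [32.8 34.3] 5.7 z [0.012 0.018 0.02 ]
tray [440.7 194.1] [183.2  71.7] 5.8 564 zmed 0.010158731345866213
off [-0.5296 -0.0165  0.0057] turn 11.7 | now [0.4575 0.2052 0.3083] yaw 5.7 q7 -0.41 F [0.6 0.2 0.3] w 0.0854 t 28.27
```

Blade B lies flat (tab top z 0.018). Next is blade C.

>>> send_rows(commands=[{"offset": [-0.04, 0, 0], "turn": 0}, {"offset": [-0.1, -0.003, 0], "turn": 2}, {"offset": [-0.16, -0.005, 0], "turn": 4}, {"offset": [-0.22, -0.007, 0], "turn": 6}, {"offset": [-0.28, -0.009, 0], "turn": 8}, {"offset": [-0.34, -0.011, 0], "turn": 10}, {"offset": [-0.4, -0.013, 0], "turn": 11.7}, {"offset": [-0.46, -0.015, 0], "turn": 11.7}, {"offset": [-0.51, -0.016, 0], "turn": 11.7}, {"offset": [-0.53, -0.0165, 0], "turn": 11.7}])

```text
time: 29.52
eef_pos: [0.4903, -0.3285, 0.3022]
tool_rot: [-0.0, 0.745, 0.667, -0.003]
contact_force: [0.7, -0.2, 0.4]
grip_width: 0.0851
gripper_force: 0.0
```

>>> send_rows(commands=[{"offset": [0, 0, 0], "turn": 0}, {"offset": [0, 0, 0.02], "turn": 0}, {"offset": [0, 0, 0.06], "turn": 0}, {"offset": [0, 0, 0.1], "turn": 0}, {"offset": [0, 0, 0.12], "turn": 0}, {"offset": [0, 0, 0.12], "turn": 0}])

```text
time: 30.28
eef_pos: [0.4918, -0.3225, 0.182]
tool_rot: [-0.001, 0.742, 0.67, -0.0]
contact_force: [-0.4, -0.3, 1.4]
grip_width: 0.085
gripper_force: 0.0
```

```bash
python3 -c "
from h import *
plan((.4941,-.3233,.074),-6)"
```

```text
off [-0.0008  0.0025  0.108 ] turn 0.2 | now [ 0.4918 -0.3225  0.182 ] yaw -5.8 q7 0.75 F [-0.4 -0.3  1.4] w 0.085 t 30.27
```

>>> send_rows(commands=[{"offset": [-0.001, 0.002, 0.03], "turn": 0}, {"offset": [-0.001, 0.002, 0.07], "turn": 0}, {"offset": [-0.001, 0.002, 0.1], "turn": 0}, {"offset": [-0.001, 0.002, 0.107], "turn": 0}, {"offset": [-0.001, 0.002, 0.107], "turn": 0}])

```text
time: 30.9
eef_pos: [0.4948, -0.3259, 0.0775]
tool_rot: [0.001, 0.743, 0.67, 0.0]
contact_force: [-0.2, -0.3, 0.6]
grip_width: 0.0854
gripper_force: 0.0
```

>>> send_rows(commands=[{"offset": [0, 0, 0], "turn": 0}, {"offset": [0, 0, 0], "turn": 0}, {"offset": [0, 0, 0], "turn": 0}, {"offset": [0, 0, 0], "turn": 0}, {"offset": [0, 0, 0], "turn": 0}, {"offset": [0, 0, 0], "turn": 0}], fingers=255, grip_force=70)

```text
time: 31.65
eef_pos: [0.4937, -0.3255, 0.0765]
tool_rot: [-0.0, 0.743, 0.67, 0.0]
contact_force: [-3.2, 0.1, 6.1]
grip_width: 0.0131
gripper_force: 68.5
```

>>> send_rows(commands=[{"offset": [0, 0, -0.003], "turn": 0}, {"offset": [0, 0, -0.008], "turn": 0}, {"offset": [0, 0, -0.014], "turn": 0}, {"offset": [0, 0, -0.022], "turn": 0}, {"offset": [0, 0, -0.035], "turn": 0}, {"offset": [0, 0, -0.07], "turn": 0}, {"offset": [0, 0, -0.12], "turn": 0}, {"offset": [0, 0, -0.17], "turn": 0}, {"offset": [0, 0, -0.22], "turn": 0}, {"offset": [0, 0, -0.23], "turn": 0}])

```text
time: 32.9
eef_pos: [0.495, -0.3273, 0.3111]
tool_rot: [0.003, 0.743, 0.669, 0.002]
contact_force: [0.5, 0.9, -2.3]
grip_width: 0.0132
gripper_force: 69.2
```

```bash
python3 tray.py; python3 slot.py .045 -.02
```

```text
tray [433.6 279.3] [184.6 243.1] 5.7 2793 zmed 0.007088628228850615
off [ 0.5843 -0.0744  0.2378] turn -11.6 | now [ 0.4949 -0.3268  0.3101] yaw -5.9 q7 0.67 F [ 0.  -0.9 -1.2] w 0.0129 t 32.95
```

The tray hasn't moved. Carrying blade C over.

>>> send_rows(commands=[{"offset": [0.03, -0.004, 0], "turn": 0}, {"offset": [0.085, -0.01, 0], "turn": 0}, {"offset": [0.145, -0.018, 0], "turn": -2}, {"offset": [0.205, -0.026, 0], "turn": -4}, {"offset": [0.265, -0.034, 0], "turn": -6}, {"offset": [0.325, -0.042, 0], "turn": -8}, {"offset": [0.385, -0.05, 0], "turn": -10}, {"offset": [0.445, -0.058, 0], "turn": -11.6}, {"offset": [0.505, -0.066, 0], "turn": -11.6}, {"offset": [0.555, -0.072, 0], "turn": -11.6}])

```text
time: 34.2
eef_pos: [0.4783, 0.2364, 0.3048]
tool_rot: [-0.0, 0.671, 0.742, -0.001]
contact_force: [-0.3, -0.4, -1.0]
grip_width: 0.0133
gripper_force: 68.8
```

>>> send_rows(commands=[{"offset": [0.02, 0, 0], "turn": 0}, {"offset": [0.028, 0.003, 0.02], "turn": 0}, {"offset": [0.028, 0.003, 0.06], "turn": 0}, {"offset": [0.028, 0.003, 0.11], "turn": 0}, {"offset": [0.028, 0.003, 0.15], "turn": 0}, {"offset": [0.028, 0.003, 0.17], "turn": 0}, {"offset": [0.028, 0.003, 0.17], "turn": 0}])

```text
time: 35.08
eef_pos: [0.4784, 0.2602, 0.1342]
tool_rot: [-0.0, 0.672, 0.741, -0.002]
contact_force: [0.5, -0.7, -1.2]
grip_width: 0.0136
gripper_force: 68.8
```

```bash
python3 slot.py .045 -.02
```

```text
off [0.0012 0.0046 0.0632] turn -0.1 | now [0.4784 0.2602 0.1342] yaw 5.6 q7 -0.33 F [ 0.5 -0.7 -1.2] w 0.0136 t 35.08
```

>>> send_rows(commands=[{"offset": [0.001, 0.004, 0.015], "turn": 0}, {"offset": [0.001, 0.004, 0.035], "turn": 0}, {"offset": [0.001, 0.004, 0.052], "turn": 0}, {"offset": [0.001, 0.004, 0.06], "turn": 0}, {"offset": [0.001, 0.004, 0.061], "turn": 0}, {"offset": [0.001, 0.004, 0.061], "turn": 0}])

```text
time: 35.83
eef_pos: [0.4841, 0.2638, 0.0758]
tool_rot: [0.0, 0.671, 0.741, 0.001]
contact_force: [-0.4, 0.3, -0.8]
grip_width: 0.0131
gripper_force: 68.8
```

>>> send_rows(commands=[{"offset": [0, 0, 0], "turn": 0}, {"offset": [0, 0, 0], "turn": 0}, {"offset": [0, 0, 0], "turn": 0}, {"offset": [0, -0.01, 0], "turn": 0}, {"offset": [0, -0.02, 0], "turn": 0}, {"offset": [0, -0.03, 0], "turn": 0}, {"offset": [0, -0.035, 0], "turn": 0}, {"offset": [0, -0.035, 0], "turn": 0}], fingers=180)

```text
time: 36.83
eef_pos: [0.4483, 0.2603, 0.0753]
tool_rot: [-0.0, 0.671, 0.742, 0.0]
contact_force: [-0.6, 0.8, 0.4]
grip_width: 0.0251
gripper_force: 0.3
```

>>> send_rows(commands=[{"offset": [0, 0, 0], "turn": 0}, {"offset": [0, -0.015, 0], "turn": 0}, {"offset": [0, -0.02, 0], "turn": 0}, {"offset": [0, -0.02, 0], "turn": 0}, {"offset": [0, -0.02, -0.015], "turn": 0}, {"offset": [0, -0.02, -0.04], "turn": 0}, {"offset": [0, -0.015, -0.08], "turn": 0}, {"offset": [0, 0, -0.14], "turn": 0}, {"offset": [0, 0, -0.2], "turn": 0}, {"offset": [0, 0, -0.23], "turn": 0}], fingers=0)

```text
time: 38.08
eef_pos: [0.4505, 0.2601, 0.3102]
tool_rot: [0.0, 0.672, 0.741, 0.003]
contact_force: [0.0, 0.6, 0.0]
grip_width: 0.0855
gripper_force: 0.0
```

```bash
python3 st.py; python3 -c "
from h import *
plan((.5076,-.2003,.3),-6)"
```

```text
tab [267. 205.] [401.8 256.9] [33.  35.2] 5.3 z [0.016 0.018 0.02 ]
tab [271. 249.] [408.5 201.9] [32.8 34.3] 5.6 z [0.016 0.018 0.02 ]
off [-0.4646  0.0106  0.0101] turn 11.6 | now [0.4515 0.2609 0.313 ] yaw 5.6 q7 -0.47 F [2.9 1.6 2.2] w 0.085 t 38.12
```

Two are flat. Now blade A.

>>> send_rows(commands=[{"offset": [-0.04, 0, 0], "turn": 0}, {"offset": [-0.1, 0.002, 0], "turn": 2}, {"offset": [-0.16, 0.004, 0], "turn": 4}, {"offset": [-0.22, 0.006, 0], "turn": 6}, {"offset": [-0.28, 0.007, 0], "turn": 8}, {"offset": [-0.34, 0.008, 0], "turn": 10}, {"offset": [-0.4, 0.01, 0], "turn": 11.7}, {"offset": [-0.445, 0.011, 0], "turn": 11.7}, {"offset": [-0.464, 0.011, 0], "turn": 11.7}, {"offset": [-0.464, 0.011, 0], "turn": 11.7}])

```text
time: 39.38
eef_pos: [0.5051, -0.203, 0.3057]
tool_rot: [0.001, 0.745, 0.667, -0.001]
contact_force: [-0.1, 0.9, -0.4]
grip_width: 0.0857
gripper_force: 0.0
```

>>> send_rows(commands=[{"offset": [0, 0, 0.02], "turn": 0}, {"offset": [0, 0, 0.06], "turn": 0}, {"offset": [0, 0, 0.1], "turn": 0}, {"offset": [0, 0, 0.12], "turn": 0}, {"offset": [0, 0, 0.12], "turn": 0}])

```text
time: 40.0
eef_pos: [0.5054, -0.1995, 0.1847]
tool_rot: [-0.001, 0.743, 0.669, -0.0]
contact_force: [-1.4, -0.3, 0.9]
grip_width: 0.0855
gripper_force: 0.0
```

```bash
python3 -c "
from h import *
plan((.5076,-.2005,.075),-6)"
```

```text
off [-0.0008  0.0025  0.1097] turn 0.0 | now [ 0.5054 -0.1995  0.1847] yaw -6.0 q7 0.43 F [-1.4 -0.3  0.9] w 0.0855 t 40.0
```

>>> send_rows(commands=[{"offset": [-0.001, 0.002, 0.03], "turn": 0}, {"offset": [-0.001, 0.002, 0.07], "turn": 0}, {"offset": [-0.001, 0.002, 0.1], "turn": 0}, {"offset": [-0.001, 0.002, 0.109], "turn": 0}, {"offset": [-0.001, 0.002, 0.109], "turn": 0}])

```text
time: 40.62
eef_pos: [0.5086, -0.2019, 0.0774]
tool_rot: [0.001, 0.743, 0.669, 0.0]
contact_force: [-0.2, 0.4, 0.1]
grip_width: 0.0853
gripper_force: 0.0
```

>>> send_rows(commands=[{"offset": [0, 0, 0], "turn": 0}, {"offset": [0, 0, 0], "turn": 0}, {"offset": [0, 0, 0], "turn": 0}, {"offset": [0, 0, 0], "turn": 0}, {"offset": [0, 0, 0], "turn": 0}, {"offset": [0, 0, 0], "turn": 0}], fingers=255, grip_force=70)

```text
time: 41.38
eef_pos: [0.5074, -0.2018, 0.0766]
tool_rot: [-0.0, 0.743, 0.669, 0.0]
contact_force: [-3.0, 1.1, 6.3]
grip_width: 0.0132
gripper_force: 68.5
```

>>> send_rows(commands=[{"offset": [0, 0, -0.003], "turn": 0}, {"offset": [0, 0, -0.008], "turn": 0}, {"offset": [0, 0, -0.014], "turn": 0}, {"offset": [0, 0, -0.022], "turn": 0}, {"offset": [0, 0, -0.035], "turn": 0}, {"offset": [0, 0, -0.07], "turn": 0}, {"offset": [0, 0, -0.12], "turn": 0}, {"offset": [0, 0, -0.17], "turn": 0}, {"offset": [0, 0, -0.22], "turn": 0}, {"offset": [0, 0, -0.23], "turn": 0}])

```text
time: 42.62
eef_pos: [0.5093, -0.2032, 0.3106]
tool_rot: [0.003, 0.743, 0.669, 0.003]
contact_force: [0.7, -0.5, -2.3]
grip_width: 0.0133
gripper_force: 69.1
```

```bash
python3 tray.py; python3 slot.py .045 .032
```

```text
tray [433.5 278.9] [185.1 242.9] 5.9 2753 zmed 0.007910870325266703
off [ 0.5098 -0.087   0.2386] turn -11.7 | now [ 0.509  -0.2028  0.3098] yaw -6.0 q7 0.33 F [ 0.5 -0.3 -1.2] w 0.0134 t 42.67
```

>>> send_rows(commands=[{"offset": [0.03, -0.005, 0], "turn": 0}, {"offset": [0.085, -0.014, 0], "turn": -1}, {"offset": [0.145, -0.024, 0], "turn": -3}, {"offset": [0.205, -0.034, 0], "turn": -5}, {"offset": [0.265, -0.044, 0], "turn": -7}, {"offset": [0.325, -0.054, 0], "turn": -9}, {"offset": [0.385, -0.065, 0], "turn": -11}, {"offset": [0.445, -0.076, 0], "turn": -11.7}, {"offset": [0.495, -0.084, 0], "turn": -11.7}, {"offset": [0.51, -0.087, 0], "turn": -11.7}])

```text
time: 43.92
eef_pos: [0.4724, 0.3185, 0.304]
tool_rot: [-0.0, 0.669, 0.743, -0.002]
contact_force: [-1.0, -1.0, -2.0]
grip_width: 0.0131
gripper_force: 68.8
```

>>> send_rows(commands=[{"offset": [0, 0.003, 0], "turn": 0}, {"offset": [0, 0.003, 0.03], "turn": 0}, {"offset": [0, 0.003, 0.08], "turn": 0}, {"offset": [0, 0.003, 0.13], "turn": 0}, {"offset": [0, 0.003, 0.165], "turn": 0}, {"offset": [0, 0.003, 0.17], "turn": 0}, {"offset": [0, 0.003, 0.17], "turn": 0}])

```text
time: 44.8
eef_pos: [0.4787, 0.3138, 0.1374]
tool_rot: [0.0, 0.672, 0.741, 0.001]
contact_force: [0.5, -0.5, -0.8]
grip_width: 0.0129
gripper_force: 68.8
```

```bash
python3 slot.py .045 .032
```

```text
off [-0.0004 -0.0013  0.0664] turn -0.1 | now [0.4787 0.3138 0.1374] yaw 5.6 q7 -0.38 F [ 0.5 -0.5 -0.8] w 0.0129 t 44.8
```

>>> send_rows(commands=[{"offset": [0, -0.001, 0.015], "turn": 0}, {"offset": [0, -0.001, 0.035], "turn": 0}, {"offset": [0, -0.001, 0.053], "turn": 0}, {"offset": [0, -0.001, 0.062], "turn": 0}, {"offset": [0, -0.001, 0.063], "turn": 0}, {"offset": [0, -0.001, 0.063], "turn": 0}])

```text
time: 45.55
eef_pos: [0.477, 0.3149, 0.0736]
tool_rot: [0.0, 0.671, 0.741, 0.0]
contact_force: [0.1, -0.8, -0.6]
grip_width: 0.0132
gripper_force: 68.8
```

>>> send_rows(commands=[{"offset": [0, 0, 0], "turn": 0}, {"offset": [0, 0, 0], "turn": 0}, {"offset": [0, 0, 0], "turn": 0}, {"offset": [0, -0.01, 0], "turn": 0}, {"offset": [0, -0.02, 0], "turn": 0}, {"offset": [0, -0.03, 0], "turn": 0}, {"offset": [0, -0.035, 0], "turn": 0}, {"offset": [0, -0.035, 0], "turn": 0}], fingers=180)

```text
time: 46.55
eef_pos: [0.4411, 0.3115, 0.0733]
tool_rot: [-0.0, 0.671, 0.742, 0.0]
contact_force: [-0.9, -0.7, 0.3]
grip_width: 0.025
gripper_force: 0.3
```

>>> send_rows(commands=[{"offset": [0, 0, 0], "turn": 0}, {"offset": [0, -0.015, 0], "turn": 0}, {"offset": [0, -0.02, 0], "turn": 0}, {"offset": [0, -0.02, 0], "turn": 0}, {"offset": [0, -0.02, -0.015], "turn": 0}, {"offset": [0, -0.02, -0.04], "turn": 0}, {"offset": [0, -0.015, -0.08], "turn": 0}, {"offset": [0, 0, -0.14], "turn": 0}, {"offset": [0, 0, -0.2], "turn": 0}, {"offset": [0, 0, -0.23], "turn": 0}], fingers=0)

```text
time: 47.8
eef_pos: [0.4435, 0.3113, 0.3083]
tool_rot: [0.0, 0.672, 0.741, 0.003]
contact_force: [-0.1, -0.3, -0.3]
grip_width: 0.0854
gripper_force: 0.0
```

```bash
python3 st.py; python3 -c "
from h import *
plan((.4877,-.3852,.3),-6)"
```

```text
tab [267. 204.] [394.1 307.7] [32.6 35.3] 5.5 z [0.016 0.019 0.02 ]
tab [271. 246.] [402.  257.4] [33.1 34.7] 5.9 z [0.016 0.019 0.02 ]
tab [274. 293.] [408.7 201.5] [33.  35.9] 5.5 z [0.014 0.018 0.02 ]
off [-0.6984 -0.0252  0.006 ] turn 11.6 | now [0.4444 0.3122 0.3111] yaw 5.6 q7 -0.53 F [0.5 0.9 2.4] w 0.0853 t 47.85
```

Three are flat. Last is blade D.

>>> send_rows(commands=[{"offset": [-0.04, -0.001, 0], "turn": 0}, {"offset": [-0.1, -0.003, 0], "turn": 2}, {"offset": [-0.16, -0.005, 0], "turn": 4}, {"offset": [-0.22, -0.007, 0], "turn": 6}, {"offset": [-0.28, -0.009, 0], "turn": 8}, {"offset": [-0.34, -0.011, 0], "turn": 10}, {"offset": [-0.4, -0.013, 0], "turn": 11.7}, {"offset": [-0.46, -0.016, 0], "turn": 11.7}, {"offset": [-0.52, -0.018, 0], "turn": 11.7}, {"offset": [-0.58, -0.021, 0], "turn": 11.7}])

```text
time: 49.1
eef_pos: [0.4806, -0.262, 0.3052]
tool_rot: [0.001, 0.741, 0.672, 0.002]
contact_force: [0.2, 0.2, 1.0]
grip_width: 0.0856
gripper_force: 0.0
```

>>> send_rows(commands=[{"offset": [-0.055, 0.008, 0], "turn": 0}, {"offset": [-0.1, 0.016, 0], "turn": 0}, {"offset": [-0.116, 0.019, 0.01], "turn": 0}, {"offset": [-0.116, 0.019, 0.05], "turn": 0}, {"offset": [-0.116, 0.019, 0.1], "turn": 0}, {"offset": [-0.116, 0.019, 0.12], "turn": 0}, {"offset": [-0.116, 0.019, 0.12], "turn": 0}])

```text
time: 49.98
eef_pos: [0.4845, -0.3805, 0.1835]
tool_rot: [-0.001, 0.743, 0.669, -0.0]
contact_force: [0.3, 0.3, 0.2]
grip_width: 0.0851
gripper_force: 0.0
```

```bash
python3 -c "
from h import *
plan((.4877,-.3854,.075),-6)"
```

```text
off [-0.0046  0.0038  0.1085] turn -0.0 | now [ 0.4845 -0.3805  0.1835] yaw -6.0 q7 0.86 F [0.3 0.3 0.2] w 0.0851 t 49.98
```

>>> send_rows(commands=[{"offset": [-0.004, 0.003, 0.03], "turn": 0}, {"offset": [-0.004, 0.003, 0.07], "turn": 0}, {"offset": [-0.004, 0.003, 0.1], "turn": 0}, {"offset": [-0.004, 0.003, 0.108], "turn": 0}, {"offset": [-0.004, 0.003, 0.108], "turn": 0}])

```text
time: 50.6
eef_pos: [0.4882, -0.3859, 0.0774]
tool_rot: [0.001, 0.743, 0.669, 0.0]
contact_force: [-0.1, 0.1, 0.5]
grip_width: 0.0854
gripper_force: 0.0
```

>>> send_rows(commands=[{"offset": [0, 0, 0], "turn": 0}, {"offset": [0, 0, 0], "turn": 0}, {"offset": [0, 0, 0], "turn": 0}, {"offset": [0, 0, 0], "turn": 0}, {"offset": [0, 0, 0], "turn": 0}, {"offset": [0, 0, 0], "turn": 0}], fingers=255, grip_force=70)

```text
time: 51.35
eef_pos: [0.4869, -0.3852, 0.0761]
tool_rot: [-0.0, 0.743, 0.669, -0.0]
contact_force: [-2.4, 0.9, 5.2]
grip_width: 0.0134
gripper_force: 68.5
```

>>> send_rows(commands=[{"offset": [0, 0, -0.003], "turn": 0}, {"offset": [0, 0, -0.008], "turn": 0}, {"offset": [0, 0, -0.014], "turn": 0}, {"offset": [0, 0, -0.022], "turn": 0}, {"offset": [0, 0, -0.035], "turn": 0}, {"offset": [0, 0, -0.07], "turn": 0}, {"offset": [0, 0, -0.12], "turn": 0}, {"offset": [0, 0, -0.17], "turn": 0}, {"offset": [0, 0, -0.22], "turn": 0}, {"offset": [0, 0, -0.23], "turn": 0}])

```text
time: 52.6
eef_pos: [0.488, -0.387, 0.3108]
tool_rot: [0.004, 0.744, 0.669, 0.001]
contact_force: [0.1, -0.1, -2.0]
grip_width: 0.0132
gripper_force: 69.2
```

```bash
python3 tray.py; python3 slot.py .045 .082
```

```text
tray [433.1 279.3] [185.1 243.5] 6.0 2741 zmed 0.00883133475699414
off [ 0.7444 -0.0957  0.2365] turn -11.7 | now [ 0.488  -0.3865  0.3099] yaw -6.0 q7 0.8 F [ 0.6 -0.6 -0.7] w 0.0134 t 52.65
```

>>> send_rows(commands=[{"offset": [0.03, -0.004, 0], "turn": 0}, {"offset": [0.085, -0.011, 0], "turn": -1}, {"offset": [0.145, -0.019, 0], "turn": -3}, {"offset": [0.205, -0.027, 0], "turn": -5}, {"offset": [0.265, -0.035, 0], "turn": -7}, {"offset": [0.325, -0.043, 0], "turn": -9}, {"offset": [0.385, -0.05, 0], "turn": -11}, {"offset": [0.445, -0.058, 0], "turn": -11.7}, {"offset": [0.505, -0.066, 0], "turn": -11.7}, {"offset": [0.565, -0.073, 0], "turn": -11.7}])

```text
time: 53.9
eef_pos: [0.4732, 0.1861, 0.3047]
tool_rot: [-0.001, 0.671, 0.741, -0.0]
contact_force: [0.5, 0.1, -1.0]
grip_width: 0.0132
gripper_force: 68.9
```

```bash
python3 slot.py .045 .082
```

```text
off [0.1761 0.0171 0.2338] turn -0.0 | now [0.4732 0.1861 0.3047] yaw 5.7 q7 -0.34 F [ 0.5  0.1 -1. ] w 0.0132 t 53.9
```

>>> send_rows(commands=[{"offset": [0.055, 0.005, 0], "turn": 0}, {"offset": [0.11, 0.01, 0], "turn": 0}, {"offset": [0.155, 0.015, 0], "turn": 0}, {"offset": [0.174, 0.017, 0.02], "turn": 0}, {"offset": [0.174, 0.017, 0.06], "turn": 0}, {"offset": [0.174, 0.017, 0.11], "turn": 0}, {"offset": [0.174, 0.017, 0.155], "turn": 0}, {"offset": [0.174, 0.017, 0.17], "turn": 0}, {"offset": [0.174, 0.017, 0.17], "turn": 0}])

```text
time: 55.02
eef_pos: [0.4736, 0.3583, 0.135]
tool_rot: [0.0, 0.672, 0.741, -0.001]
contact_force: [1.1, 0.1, -0.3]
grip_width: 0.0131
gripper_force: 68.8
```

```bash
python3 slot.py .045 .082
```

```text
off [ 0.005  -0.0005  0.064 ] turn -0.1 | now [0.4736 0.3583 0.135 ] yaw 5.6 q7 -0.45 F [ 1.1  0.1 -0.3] w 0.0131 t 55.02
```

>>> send_rows(commands=[{"offset": [0.005, 0, 0.01], "turn": 0}, {"offset": [0.005, 0, 0.03], "turn": 0}, {"offset": [0.005, 0, 0.05], "turn": 0}, {"offset": [0.005, 0, 0.06], "turn": 0}, {"offset": [0.005, 0, 0.061], "turn": 0}, {"offset": [0.005, 0, 0.061], "turn": 0}])

```text
time: 55.78
eef_pos: [0.4738, 0.3643, 0.0751]
tool_rot: [0.0, 0.671, 0.741, 0.0]
contact_force: [-0.6, -1.0, -1.7]
grip_width: 0.0131
gripper_force: 68.9
```

>>> send_rows(commands=[{"offset": [0, 0, 0], "turn": 0}, {"offset": [0, 0, 0], "turn": 0}, {"offset": [0, 0, 0], "turn": 0}, {"offset": [0, -0.01, 0], "turn": 0}, {"offset": [0, -0.02, 0], "turn": 0}, {"offset": [0, -0.03, 0], "turn": 0}, {"offset": [0, -0.035, 0], "turn": 0}, {"offset": [0, -0.035, 0], "turn": 0}], fingers=180)

```text
time: 56.78
eef_pos: [0.4379, 0.361, 0.0749]
tool_rot: [-0.0, 0.671, 0.741, 0.0]
contact_force: [-0.4, -0.5, 0.2]
grip_width: 0.025
gripper_force: 0.3
```

>>> send_rows(commands=[{"offset": [0, 0, 0], "turn": 0}, {"offset": [0, -0.015, 0], "turn": 0}, {"offset": [0, -0.02, 0], "turn": 0}, {"offset": [0, -0.02, 0], "turn": 0}, {"offset": [0, -0.02, -0.015], "turn": 0}, {"offset": [0, -0.02, -0.04], "turn": 0}, {"offset": [0, -0.015, -0.08], "turn": 0}, {"offset": [0, 0, -0.14], "turn": 0}, {"offset": [0, 0, -0.2], "turn": 0}, {"offset": [0, 0, -0.23], "turn": 0}], fingers=0)

```text
time: 58.02
eef_pos: [0.4403, 0.3609, 0.31]
tool_rot: [0.0, 0.672, 0.741, 0.003]
contact_force: [0.2, 0.5, -0.6]
grip_width: 0.0853
gripper_force: 0.0
```

```bash
python3 st.py; python3 - <<'E'
from h import *
a=grab('scene')[0][120:330,140:500]; b=cv2.imread('pics/st.png')
cv2.imwrite('pics/fin.png',np.vstack([cv2.resize(a,(480,280))[...,::-1],cv2.resize(b,(480,320))]))
E
```

```text
tab [267. 205.] [391.9 356.1] [32.7 35.1] 5.7 z [0.015 0.018 0.02 ]
tab [267. 245.] [394.3 307.9] [32.7 35.3] 5.7 z [0.014 0.019 0.02 ]
tab [271. 287.] [402.  257.3] [32.9 35.6] 6.5 z [0.015 0.018 0.02 ]
tab [274. 332.] [408.5 201.1] [32.4 36. ] 4.7 z [0.017 0.018 0.02 ]
```

View pics/fin.png

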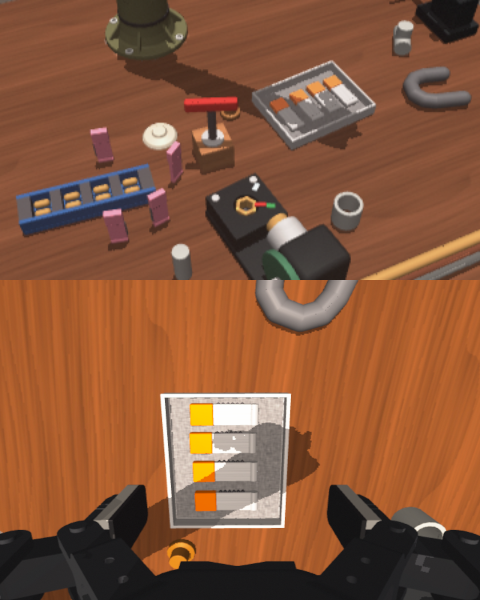

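All four blades lie flat in the tray, the key stands in its holder and the pointer is at green. I'll hand it in.

```bash
python3 -c "
from workcell import env
print(env.finish_job())"
```

```text
the job is handed in; nothing more can be done
None
```

The job is handed in at about 58 s of robot time: the lock screw is at its stop with the pointer on green, the hex key is back upright in its holder, and all four blades lie flat in the tray; the hand-in call returned no verdict.

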